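Sort rattling ballast feet from sound ones

ROBOT

A 6-joint arm with a two-finger parallel gripper is mounted at the origin on the work surface. World frame = base frame: x ahead of the robot, y to its left, z up, the work surface at z = 0. Lengths are in m, angles in degrees, forces in N, time in s.
With the tool pointing down it reaches from about 0.35 to 0.95 m from the base axis. Payload 17.4 kg.
Tool frame: the origin (TCP) lies midway between the tips of the shut fingers; the grasp point (between the pads) lies 19 mm behind it; y points along the fingers, z is the direction in which the jaws open and shut, and the axes are right-handed (so a half turn about y gives the same grasp; the last joint's range is limited). The gripper opens to 93 mm and grips with 3 to 60 N. Pads are 15 mm wide; open, the fingers measure 128 mm over their backs; the gripper's body (75 mm by 188 mm) begins 65 mm behind the grasp point.
Start: joints at [-2.166, 6.646, 82.598, -0, 90.757, -2.166], TCP at [0.675, -0, 0.219] pointing down, gripper open.
Joint ranges: [-162.19, 162.19], [-47.58, 125.68], [4.15, 143.07], [-65.23, 245.23], [0.69, 171.88], [-170.13, 170.13]. Speed limits (degrees/s): [108.29, 108.29, 127.2, 180, 180, 180].

INTERFACE

Orientations are given as [roll, pitch, yaw] about the fixed x, y, z axes, in that order (R = Rz(yaw) Ry(pitch) Rx(roll)).
In Python, from plant import get_obs, viewer, order gives the robot as it stands.
- The arm moves only by the shell command python3 -m creep 'ROWS' [FORCE]. ROWS is JSON, a list of rows, each an object with "xyz": the shift along the tool's x, y, z in m, a list of three; "dr": the turn, a rotation vector about the tool's x, y, z in rad, a list of three; "claw": the opening, from -1 (shut) to 1 (fully open). A call has exactly 10 rows; each row is the pose to reach, as a shift and turn from the pose measured when the call began, along the tool's axes at that moment; what a row does not reach only later rows make up. A row lasts 1/12 s, in which the tool goes at most 41.7 mm and 7.16 degrees, less where a joint would pass 70% of its speed; a pose out of reach is approached as far as the arm can. A call with a gripper value outside its range is refused whole. The fingers move at their own pace and stop on an object; FORCE is the grip in N (left out, the last holds). Time passes only in rows, so rows that repeat a pose let the fingers close, or fill a call up. It gives the time, the measured TCP pose, the force and the opening at its end, in the units of the state.
- get_obs(): the state, without advancing time (a new reading comes with each control period).
- viewer.read_camera(name): name is "scene" or "side" or "wrist"; returns a dict with "image" (400x640x3 uint8, blue, green, red), "camera_matrix" (3x3 intrinsics, pixels), "distortion" ([k1, k2, p1, p2, k3] as OpenCV has them; the pictures are not rectified), "camera_from_world" (4x4, takes a point from world to camera coordinates). Camera axes: x right, y down, z forward; pixel columns grow to the right and rows downward; lengths in m; the calibration is good to about 2 mm. A picture is of the moment at which its call begins. There is no depth.
- order.finish_job(): hands the job in, once; it reports no verdict.
The state is a dict: "time_s": time; "joints": joint angles; "dq": joint speeds; "tau": joint torques, N m; "tool_pos": TCP position; "orientation": TCP orientation; "contact_force": force on the tool from outside, world axes, zero at the start; "wrist_torque": the same for the moment, N m; "grip_width": opening from 0.0 (shut) to 1.0 (fully open).
Only numpy, scipy, OpenCV 4.12 (cv2) and the standard library are available. Lean on these libraries where they do the work, as an engineer would, in place of code of your own. Each camera call takes 0.05 s, during which the arm holds its last target. There are 200 camera calls.

TASK

Some of the three sealed black ballast feet on the sloping pine stand have a steel slug come loose inside: at least one rattles and at least one is sound. One foot at a time, take it off the stand, tip it in the air until the end that was low is clearly the higher one (about 30 degrees) and hold it so for half a second to feel whether the weight inside slides across, then lay it down gently, flat and marked top up, before taking the next: rattlers on the floor of the aluminium tray, sound ones across the pair of pine boards. Leave the clamp, the mug and the pine offcut where they are.

Things in the scene. Friction and masses are not known exactly. Their poses are not given: they have to be found in the camera images.
- foot_p_center (a point): centre (half-way up) of one of three outwardly equal sealed feet: black plastic, 150 x 56 x 46 mm, corners cut 12 mm, bars 2 mm high and dark round marks on top, about 0.6 kg. x: along its length, to the end that is higher on the stand; y: across its width; z: out of its marked top. Each may be sound or a rattler; the names do not tell. The inside is described under the other two
- foot_q_center (a point): centre of another such foot, same axes and size. Inside each foot is a 0.3 kg steel slug that starts 44 mm from the centre at the low (-x) end. In a rattler it is free to slide 88 mm, to 44 mm beyond the centre, once that end is tipped more than about 15 deg above the other, and it stays there when the foot is levelled. It is never seen or reported (the rules call it slug_loose)
- foot_r_center (a point): centre of another such foot, same axes and size. In a sound foot the slug is cast in at the low (-x) end (44 mm from the centre) and never shifts, so a sound foot always stays heavy at that end; a rattler that has been tipped and levelled again is heavy at the +x end
- stand_deck (a point): fixed sloping stand of pine, 360 mm wide: this point is the centre of the deck's upper face, 67 mm above the table. Its x and y axes are level: the deck (190 mm long) climbs at 28 deg towards +x (away from the robot), y along its width. The feet lie on it side by side, 115 mm apart, long sides up the slope, low ends against a lip 18 mm high
- tray: fixed open aluminium tray for rattlers, 210 (x) x 250 (y) x 24 mm high, wall and floor 4 mm; origin at the centre of its underside. Room for two feet side by side, 104 mm apart along y, lengths along x
- boards: fixed pair of pine boards for sound feet, each 80 (x) x 250 (y) x 20 mm thick, 20 mm gap between, 180 x 250 mm together; origin at the centre of their underside, top 20 mm above it. Room for two feet side by side, 104 mm apart along y, lengths along x across both boards
- clamp: bystander: loose bar clamp with wooden handle, about 200 x 85 x 26 mm, lying on the table; origin on the table under the middle of its bar
- mug: bystander: white mug, 80 mm across, 90 mm high; origin at the centre of its underside
- offcut: bystander: pine offcut 160 x 70 x 20 mm; origin at the centre of its underside
Mind the look-alikes: they are no part of the job. Leave any blue look-alike of the part that bears foot_r_center alone.

How it is judged (in metres and radians):
On the way, in this order (a step that is already met when the one before it is completed fails the run):
1. a first foot, off the stand, has been tipped with its formerly low end at least 20 deg higher than the other (((angle between foot_p_center's own x axis and vertical above 1.92 rad and height (world z) of foot_p_center above 0.1 m) or (angle between foot_q_center's own x axis and vertical above 1.92 rad and height (world z) of foot_q_center above 0.1 m) or (angle between foot_r_center's own x axis and vertical above 1.92 rad and height (world z) of foot_r_center above 0.1 m))), for 0.2 s.
2. with that foot laid down, a second has been tipped likewise (((height (world z) of foot_p_center below 0.06 m and (angle between foot_q_center's own x axis and vertical above 1.92 rad and height (world z) of foot_q_center above 0.1 m)) or (height (world z) of foot_p_center below 0.06 m and (angle between foot_r_center's own x axis and vertical above 1.92 rad and height (world z) of foot_r_center above 0.1 m)) or (height (world z) of foot_q_center below 0.06 m and (angle between foot_p_center's own x axis and vertical above 1.92 rad and height (world z) of foot_p_center above 0.1 m)) or (height (world z) of foot_q_center below 0.06 m and (angle between foot_r_center's own x axis and vertical above 1.92 rad and height (world z) of foot_r_center above 0.1 m)) or (height (world z) of foot_r_center below 0.06 m and (angle between foot_p_center's own x axis and vertical above 1.92 rad and height (world z) of foot_p_center above 0.1 m)) or (height (world z) of foot_r_center below 0.06 m and (angle between foot_q_center's own x axis and vertical above 1.92 rad and height (world z) of foot_q_center above 0.1 m)))), for 0.2 s.
3. with two feet laid down, the third has been tipped likewise (((height (world z) of each of foot_p_center, foot_q_center below 0.06 m and (angle between foot_r_center's own x axis and vertical above 1.92 rad and height (world z) of foot_r_center above 0.1 m)) or (height (world z) of each of foot_p_center, foot_r_center below 0.06 m and (angle between foot_q_center's own x axis and vertical above 1.92 rad and height (world z) of foot_q_center above 0.1 m)) or (height (world z) of each of foot_q_center, foot_r_center below 0.06 m and (angle between foot_p_center's own x axis and vertical above 1.92 rad and height (world z) of foot_p_center above 0.1 m)))), for 0.2 s.
At the end, for the whole second after the job is handed in: Every rattler (centre within 60 mm along x and 100 mm along y of the tray's centre) rests flat on the tray's floor and every sound foot (centre within 60 and 105 mm of the boards' centre) rests flat on the boards, heights right to 5 mm, marked tops up within 0.1 rad, at rest and let go (((distance between slug_loose_center and foot_p_center below 0.052 m and x of foot_p_center in the frame of tray between -0.06 and 0.06 m and y of foot_p_center in the frame of tray between -0.1 and 0.1 m and z of foot_p_center in the frame of tray between 0.022 and 0.033 m and angle between foot_p_center's own z axis and vertical below 0.1 rad and linear speed of foot_p below 0.02 m/s) or (not (distance between slug_loose_center and foot_p_center below 0.052 m) and x of foot_p_center in the frame of boards between -0.06 and 0.06 m and y of foot_p_center in the frame of boards between -0.105 and 0.105 m and z of foot_p_center in the frame of boards between 0.038 and 0.049 m and angle between foot_p_center's own z axis and vertical below 0.1 rad and linear speed of foot_p below 0.02 m/s)) and ((distance between slug_loose_center and foot_q_center below 0.052 m and x of foot_q_center in the frame of tray between -0.06 and 0.06 m and y of foot_q_center in the frame of tray between -0.1 and 0.1 m and z of foot_q_center in the frame of tray between 0.022 and 0.033 m and angle between foot_q_center's own z axis and vertical below 0.1 rad and linear speed of foot_q below 0.02 m/s) or (not (distance between slug_loose_center and foot_q_center below 0.052 m) and x of foot_q_center in the frame of boards between -0.06 and 0.06 m and y of foot_q_center in the frame of boards between -0.105 and 0.105 m and z of foot_q_center in the frame of boards between 0.038 and 0.049 m and angle between foot_q_center's own z axis and vertical below 0.1 rad and linear speed of foot_q below 0.02 m/s)) and ((distance between slug_loose_center and foot_r_center below 0.052 m and x of foot_r_center in the frame of tray between -0.06 and 0.06 m and y of foot_r_center in the frame of tray between -0.1 and 0.1 m and z of foot_r_center in the frame of tray between 0.022 and 0.033 m and angle between foot_r_center's own z axis and vertical below 0.1 rad and linear speed of foot_r below 0.02 m/s) or (not (distance between slug_loose_center and foot_r_center below 0.052 m) and x of foot_r_center in the frame of boards between -0.06 and 0.06 m and y of foot_r_center in the frame of boards between -0.105 and 0.105 m and z of foot_r_center in the frame of boards between 0.038 and 0.049 m and angle between foot_r_center's own z axis and vertical below 0.1 rad and linear speed of foot_r below 0.02 m/s))); the robot touches nothing.
It fails at once if the clamp is shoved more than 20 mm (distance of clamp from where it was at the start of the episode above 0.02 m).
It fails at once if the mug is shoved more than 20 mm (distance of mug from where it was at the start of the episode above 0.02 m).
It fails at once if the offcut is shoved more than 20 mm (distance of offcut from where it was at the start of the episode above 0.02 m).
It fails at once if a foot is dropped or slammed onto the tray or boards (over 80 N) (contact force between any of foot_p, foot_q, foot_r and tray above 80 N or contact force between any of foot_p, foot_q, foot_r and boards above 80 N).
It also fails if it takes over 72 s, if anything falls off the work surface, if the arm or the gripper's body presses on something with over 40 N, if the wrist force passes 120 N, or if a joint passes its speed limit or range.

## Working session

There is one attempt and no reset: what is moved stays moved. The work goes in short steps, Python scripts to look and compute and a shell command to move; the robot and the scene stay as the last step left them, time stands still between calls to the robot, and variables do not carry over. Pictures are saved under pics/ and viewed, about 8 in all and at most 12, crops included, and the job is handed in when it is done.

```bash
ls; mkdir -p pics; python3 - <<'E'
from plant import get_obs, viewer
import cv2,numpy as np
print(get_obs())
for n in ("scene","side"):
    c=viewer.read_camera(n); cv2.imwrite(f"pics/{n}0.png",c["image"]); np.savez(f"pics/{n}0.npz",**{k:np.array(v) for k,v in c.items()})
    T=np.array(c["camera_from_world"]); print(n,c["camera_matrix"],c["distortion"],-T[:3,:3].T@T[:3,3],T[2,:3])
E
```

```text
pics
{'time_s': 0.0, 'joints': array([-2.16590594e+00,  6.67241569e+00,  8.26370791e+01,  8.92075964e-04,
        9.07553100e+01, -2.16545523e+00]), 'dq': array([ 0.01002135,  0.1011612 , -0.03222916,  0.01538982, -0.02023465,
        0.01626023]), 'tau': array([-2.39607485e-03, -7.21266031e+01, -6.22611737e+01,  7.77577632e-02,
        2.38535833e-02, -2.17692599e-05]), 'tool_pos': array([6.74789840e-01, 2.24992685e-06, 2.17910840e-01]), 'orientation': array([-9.00647248e+01,  3.34004274e-03, -9.00004413e+01]), 'contact_force': array([-0.17256011, -0.14476996,  0.43641002]), 'wrist_torque': array([ 0.02219143, -0.00137886,  0.00427848]), 'grip_width': 0.9999270291294555}
scene [[408.79171545   0.         314.63740588]
 [  0.         408.79171545 197.30934145]
 [  0.           0.           1.        ]] [-0.06123659  0.          0.          0.          0.        ] [ 0.94923763 -0.41755787  0.93977319] [-0.35116002  0.40060764 -0.8462861 ]
side [[383.22567756   0.         326.4996751 ]
 [  0.         383.22567756 203.45948037]
 [  0.           0.           1.        ]] [-0.06127303  0.          0.          0.          0.        ] [0.26100307 0.78099093 0.68505104] [ 0.30313182 -0.76198993 -0.57226082]
```

View pics/scene0.png

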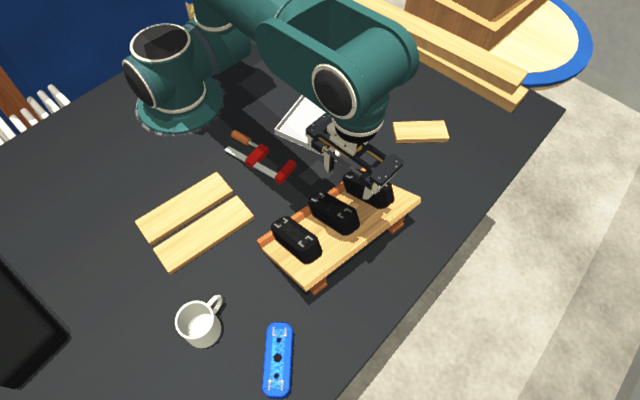

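View pics/side0.png

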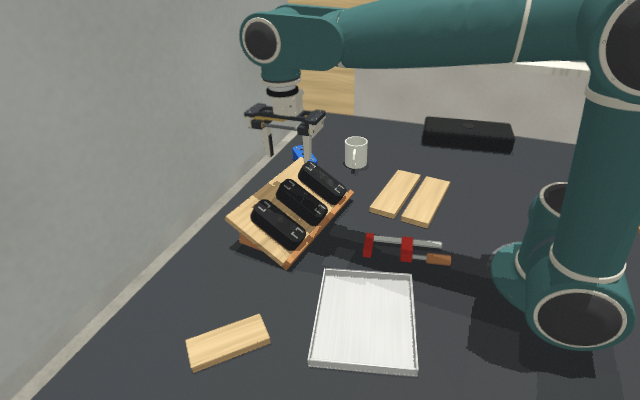

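The side view shows the whole scene: the tray is around (365,320), the boards (410,198), the stand with its three feet (290,205), the clamp (405,248), the offcut (228,342) and the mug (356,152). The blue look-alike is to be ignored. Next I'll measure the corners.

```bash
cat > h.py <<'E'
import cv2,numpy as np
from plant import get_obs, viewer
def load(f): return dict(np.load(f))
def ray(c,uv):
    n=cv2.undistortPoints(np.array([[uv]],float),c["camera_matrix"],c["distortion"])[0,0]
    T=c["camera_from_world"]; R=T[:3,:3]
    return -R.T@T[:3,3], R.T@np.array([n[0],n[1],1.])
def onz(c,uv,z):
    o,d=ray(c,uv); return o+d*(z-o[2])/d[2]
def tri(c1,u1,c2,u2):
    A=[];b=[]
    for c,u in((c1,u1),(c2,u2)):
        o,d=ray(c,u); d/=np.linalg.norm(d); P=np.eye(3)-np.outer(d,d); A.append(P); b.append(P@o)
    return np.linalg.lstsq(np.vstack(A),np.hstack(b),rcond=None)[0]
def proj(c,p):
    T=c["camera_from_world"]; rv=cv2.Rodrigues(T[:3,:3])[0]
    return cv2.projectPoints(np.array([p],float),rv,T[:3,3],c["camera_matrix"],c["distortion"])[0][0,0]
E
python3 - <<'E'
from h import *
np.set_printoptions(precision=4,suppress=True)
for n in("side","scene"):
    c=load(f"pics/{n}0.npz"); im=c["image"]; hsv=cv2.cvtColor(im,cv2.COLOR_BGR2HSV)
    masks={"pine":cv2.inRange(hsv,(10,50,110),(30,200,255)),"white":cv2.inRange(hsv,(0,0,165),(180,40,255))}
    for k,m in masks.items():
        for q in cv2.findContours(m,0,2)[0]:
            a=cv2.contourArea(q)
            if a<500: continue
            ap=cv2.approxPolyDP(cv2.convexHull(q),5,True)[:,0]
            z=.02 if k=="pine" else .024
            print(n,k,a,ap.tolist()); 
            if len(ap)<=6: print(np.array([onz(c,p,z)[:2] for p in ap]).round(3).tolist())
w=viewer.read_camera("wrist"); np.savez("pics/wrist0.npz",**{k:np.array(v) for k,v in w.items()})
s=load("pics/side0.npz")["image"][140:280,210:370]; t=load("pics/scene0.npz")["image"][160:300,245:430]
a=cv2.resize(s,(400,350),interpolation=2); b=cv2.resize(t,(400,303),interpolation=2)
o=np.zeros((600,800,3),np.uint8); o[:350,:400]=a; o[:303,400:]=b; o[350:600,:400]=cv2.resize(w["image"],(400,250)); cv2.imwrite("pics/c1.png",o)
E
```

```text
side pine 2622.0 [[260, 314], [269, 343], [193, 372], [186, 339]]
[[0.602, 0.333], [0.549, 0.392], [0.656, 0.501], [0.715, 0.444]]
side pine 1349.5 [[449, 181], [427, 227], [401, 220], [426, 176]]
[[0.277, -0.354], [0.309, -0.087], [0.384, -0.096], [0.354, -0.362]]
side pine 1249.0 [[420, 175], [393, 218], [369, 210], [397, 170]]
[[0.374, -0.362], [0.407, -0.098], [0.483, -0.113], [0.454, -0.371]]
side pine 6130.0 [[353, 191], [286, 269], [240, 242], [225, 220], [301, 157]]
[[0.558, -0.196], [0.608, 0.19], [0.769, 0.139], [0.863, 0.068], [0.808, -0.354]]
side pine 2224.5 [[354, 68], [353, 115], [303, 109], [296, 85], [301, 70]]
[[0.971, -1.533], [0.747, -0.799], [0.995, -0.8], [1.179, -1.122], [1.273, -1.402]]
side white 8602.0 [[411, 275], [417, 369], [308, 359], [324, 268]]
[[0.316, 0.114], [0.26, 0.352], [0.46, 0.4], [0.52, 0.159]]
side white 2940.0 [[296, 131], [29, 399], [12, 399]]
[[0.918, -0.552], [0.908, 0.665], [0.939, 0.678]]
scene pine 3094.0 [[237, 195], [253, 219], [167, 272], [153, 248]]
[[0.412, -0.118], [0.497, -0.139], [0.453, -0.379], [0.376, -0.365]]
scene pine 535
[... 403 characters left out ...]
0.322], [0.556, 0.377], [0.665, 0.493]]
scene pine 11430.5 [[574, 53], [508, 111], [420, 61], [353, 0], [548, 0], [570, 21]]
[[0.836, 1.118], [0.795, 0.673], [0.457, 0.672], [0.06, 0.792], [0.619, 1.374], [0.745, 1.301]]
scene white 1527.5 [[220, 295], [213, 342], [192, 344], [175, 327], [178, 310]]
[[0.59, -0.329], [0.66, -0.41], [0.63, -0.444], [0.573, -0.447], [0.548, -0.418]]
scene white 996.0 [[301, 95], [325, 112], [307, 143], [275, 129]]
[[0.28, 0.267], [0.384, 0.265], [0.428, 0.137], [0.322, 0.112]]
scene white 51215.5 [[639, 112], [639, 344], [614, 399], [358, 399], [537, 91], [576, 78]]
[[1.12, 0.984], [1.377, 0.231], [1.377, 0.078], [0.964, -0.283], [0.824, 0.822], [0.896, 0.984]]
```

View pics/c1.png

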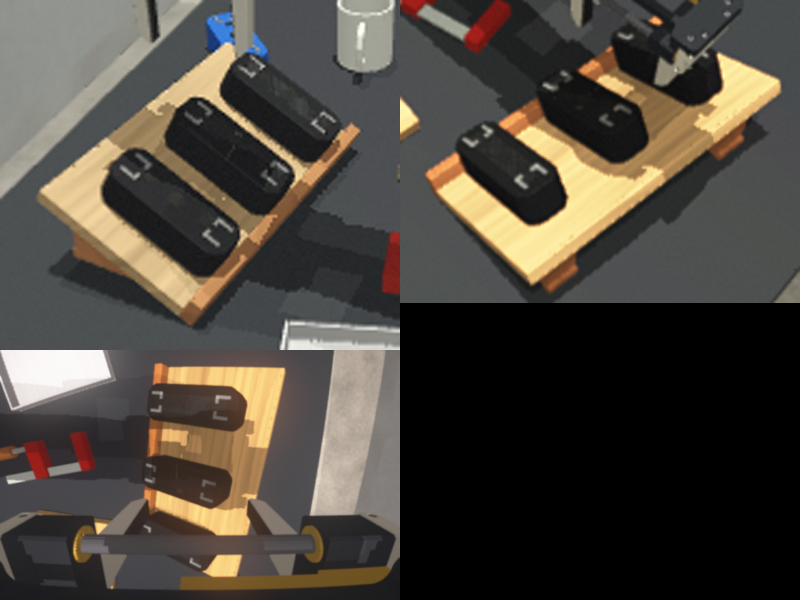

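The composite shows all three feet clearly, with their end brackets. The feet have small yaws of their own. Now I'll compute the positions.

```bash
python3 - <<'E'
from h import *
np.set_printoptions(precision=4,suppress=True)
s,c,w=[load(f"pics/{n}0.npz") for n in("side","scene","wrist")]
# upper-edge corners at z .1116
for cam,L in((s,[(225,218),(302,157)]),(c,[(420,197),(313,288)])):
    print("upper",[onz(cam,p,.1116)[:2] for p in L])
print("tri",tri(s,(225,218),c,(420,197)), tri(s,(302,157),c,(313,288)))
# lip outer top: slope coordinate z ~ .0224+.018*cos28=.038
print("lip",[onz(s,p,.038)[:2] for p in [(353,190),(287,264)]],[onz(c,p,.038)[:2] for p in [(257,238)]])
a=np.array(np.mean([onz(s,p,.1116)[:2] for p in [(225,218)]]+[onz(c,(420,197),.1116)[:2]],0)); b=np.mean([onz(s,(302,157),.1116)[:2],onz(c,(313,288),.1116)[:2]],0)
y=(a-b); print("len",np.linalg.norm(y)); y/=np.linalg.norm(y); x=np.array([y[1],-y[0]]); yaw=np.degrees(np.arctan2(x[1],x[0]))
ctr=(a+b)/2-x*.095*np.cos(np.radians(28)); print("stand centre",ctr,"yaw",yaw)
t=np.radians(28); X=np.array([*(x*np.cos(t)),np.sin(t)]);Y=np.array([*y,0]);N=np.cross(X,Y); C=np.array([*ctr,.067]); Tp=C+N*.047
def pl(cam,uv):
    o,d=ray(cam,uv); p=o+d*((Tp-o)@N)/(d@N); return np.array([(p-C)@X,(p-C)@Y]),p
S=lambda p:(210+p[0]/2.5,140+p[1]/2.5); W=lambda p:(p[0]/.625*1.0,(p[1]-350)/.625); K=lambda p:(245+(p[0]-400)/2.162,160+p[1]/2.162)
for nm,f,cam,pr in [("A",S,s,[(133,163),(219,233)]),("B",S,s,[(197,112),(275,173)]),("C",S,s,[(256,65),(325,122)]),
  ("A",W,w,[(223,408),(155,401)]),("B",W,w,[(211,490),(154,468)]),("C",K,c,[(531,174),(478,134)]),("B",K,c,[(616,111),(560,78)])]:
    q=[pl(cam,f(p)) for p in pr]; d=q[0][0]-q[1][0]
    m=(q[0][1]+q[1][1])/2-N*.024
    print(nm,"deck xy",(q[0][0]+q[1][0])/2,"bar dist",np.linalg.norm(d),"yaw in deck",np.degrees(np.arctan2(d[1],d[0])),"centre",m)
E
```

```text
upper [array([0.7844, 0.1593]), array([ 0.7299, -0.1989])]
upper [array([0.7908, 0.1492]), array([ 0.7558, -0.194 ])]
tri [0.7896 0.1531 0.1059] [ 0.7436 -0.1985  0.1074]
lip [array([ 0.5517, -0.1751]), array([0.6038, 0.1894])] [array([ 0.5517, -0.1741])]
len 0.3535573152418482
stand centre [ 0.682  -0.0105] yaw -7.264179786965873
A deck xy [-0.0188  0.1106] bar dist 0.1139270662563613 yaw in deck -1.4271628201787705 centre [0.6688 0.1027 0.0785]
B deck xy [-0.0215 -0.0046] bar dist 0.109955281595643 yaw in deck -0.6115629826475714 centre [ 0.6518 -0.0113  0.0772]
C deck xy [-0.0255 -0.1255] bar dist 0.10801373057226693 yaw in deck -3.540569011474097 centre [ 0.6331 -0.1308  0.0753]
A deck xy [-0.0174  0.1094] bar dist 0.11312634667350213 yaw in deck -1.2857463191169587 centre [0.6699 0.1014 0.0791]
B deck xy [-0.0132  0.0007] bar dist 0.10663915993446808 yaw in deck -5.107084619350426 centre [ 0.6598 -0.0069  0.0811]
C deck xy [-0.0233 -0.1167] bar dist 0.10799765733391661 yaw in deck -0.852309704451886 centre [ 0.6361 -0.1223  0.0764]
B deck xy [-0.0215  0.0009] bar dist 0.10552008685451275 yaw in deck -1.193241973058848 centre [ 0.6526 -0.0058  0.0772]
```

```bash
cat > go.py <<'E'
# python3 go.py x y z yaw tilt [pairs...]: shift/turn to bring the grasp point to xyz, foot x-axis yaw/tilt in deg
import sys; from h import *
from scipy.spatial.transform import Rotation as Ro
np.set_printoptions(precision=4,suppress=True)
o=get_obs(); R0=Ro.from_euler("xyz",o["orientation"],degrees=True); p0=np.array(o["tool_pos"])
def tool(yaw,t): # columns X,-N,Y
    B=Ro.from_euler("zy",[0,0]).as_matrix(); F=(Ro.from_euler("z",yaw,degrees=True)*Ro.from_euler("y",-t,degrees=True)).as_matrix()
    return Ro.from_matrix(np.c_[F[:,0],-F[:,2],F[:,1]])
g=p0-R0.apply([0,.019,0]); M=R0.as_matrix(); X=M[:,0]
print("t",o["time_s"],"grasp",g,"yaw",np.degrees(np.arctan2(X[1],X[0])).round(2),"tilt",np.degrees(np.arcsin(X[2])).round(2),"width",round(93*o["grip_width"],1))
print("F",o["contact_force"],"M",o["wrist_torque"],"M.Yfoot",round(float(o["wrist_torque"]@M[:,2]),3),"j",o["joints"].round(0))
a=list(map(float,sys.argv[1:]))
for i in range(0,len(a),5):
    x,y,z,yw,t=a[i:i+5]; R=tool(yw,t); p=np.array([x,y,z])+R.apply([0,.019,0])
    print("xyz",R0.inv().apply(p-p0),"dr",(R0.inv()*R).as_rotvec())
E
# foot A: centre (.669,.1025,.078); N=(-.465,.065,.883)
python3 go.py 0.606 0.112 0.215 -8 28  .669 .1025 .078 -8 28
```

```text
t 0.15 grasp [0.6749 0.     0.2371] yaw -90.0 tilt -0.0 width 92.9
F [-0.1677 -0.5711 -0.0634] M [-0.0146  0.0035  0.0291] M.Yfoot -0.015 j [-2.  7. 83. -0. 91. -2.]
xyz [-0.1107  0.0199 -0.06  ] dr [ 0.3499 -1.4004 -0.4023]
xyz [-0.1012  0.1569  0.0031] dr [ 0.3499 -1.4004 -0.4023]
```

```bash
R='{"xyz":[-0.111,0.02,-0.06],"dr":[0.35,-1.4,-0.402],"claw":1}'; python3 -m creep '[{"xyz":[-0.111,0.02,-0.06],"dr":[0.35,-1.4,-0.402],"claw":1},{"xyz":[-0.111,0.02,-0.06],"dr":[0.35,-1.4,-0.402],"claw":1},{"xyz":[-0.111,0.02,-0.06],"dr":[0.35,-1.4,-0.402],"claw":1},{"xyz":[-0.111,0.02,-0.06],"dr":[0.35,-1.4,-0.402],"claw":1},{"xyz":[-0.111,0.02,-0.06],"dr":[0.35,-1.4,-0.402],"claw":1},{"xyz":[-0.111,0.02,-0.06],"dr":[0.35,-1.4,-0.402],"claw":1},{"xyz":[-0.111,0.02,-0.06],"dr":[0.35,-1.4,-0.402],"claw":1},{"xyz":[-0.111,0.02,-0.06],"dr":[0.35,-1.4,-0.402],"claw":1},{"xyz":[-0.111,0.02,-0.06],"dr":[0.35,-1.4,-0.402],"claw":1},{"xyz":[-0.111,0.02,-0.06],"dr":[0.35,-1.4,-0.402],"claw":1}]' 60; python3 go.py 0.606 0.112 0.215 -8 28
```

```text
time_s: 0.98
tool_pos: [0.6146, 0.1113, 0.1979]
orientation: [-87.0, -23.9, -22.3]
contact_force: [-0.3, -0.1, -0.4]
grip_width: 1.0
t 0.9833 grasp [0.6071 0.1132 0.2153] yaw -22.28 tilt 23.91 width 93.0
F [-0.3335 -0.091  -0.4057] M [0.1072 0.1141 0.0195] M.Yfoot 0.146 j [ 13. -13. 105. -12.  66. -52.]
xyz [ 0.0005 -0.0001 -0.0004] dr [ 0.0565 -0.2259 -0.0651]
```

```bash
python3 -m creep '[{"xyz":[0,0,0],"dr":[0.056,-0.226,-0.065],"claw":1},{"xyz":[0,0,0],"dr":[0.056,-0.226,-0.065],"claw":1},{"xyz":[0,0,0],"dr":[0.056,-0.226,-0.065],"claw":1},{"xyz":[0,0,0],"dr":[0.056,-0.226,-0.065],"claw":1},{"xyz":[0,0,0],"dr":[0.056,-0.226,-0.065],"claw":1},{"xyz":[0,0,0],"dr":[0.056,-0.226,-0.065],"claw":1},{"xyz":[0,0,0],"dr":[0.056,-0.226,-0.065],"claw":1},{"xyz":[0,0,0],"dr":[0.056,-0.226,-0.065],"claw":1},{"xyz":[0,0,0],"dr":[0.056,-0.226,-0.065],"claw":1},{"xyz":[0,0,0],"dr":[0.056,-0.226,-0.065],"claw":1}]' 60; python3 - <<'E'
from h import *
w=viewer.read_camera("wrist"); np.savez("pics/wrist1.npz",**{k:np.array(v) for k,v in w.items()}); cv2.imwrite("pics/wrist1.png",w["image"])
for n in((.669,.1025,.078),(.653,-.008,.078),(.635,-.124,.077)): print(proj(w,np.array(n)+.024*np.array([-.465,.065,.883])))
E
python3 go.py .669 .1025 .081 -8 28
```

```text
time_s: 1.82
tool_pos: [0.6147, 0.1113, 0.1979]
orientation: [-90.0, -28.0, -8.0]
contact_force: [-0.2, -1.0, -0.1]
grip_width: 1.0
[316.90424212 194.12629445]
[197.26893885 193.78401694]
[ 78.32465623 192.0522525 ]
t 1.8667 grasp [0.6058 0.1126 0.2146] yaw -8.01 tilt 27.98 width 93.1
F [ 0.0974  0.3398 -0.3917] M [0.0807 0.0932 0.001 ] M.Yfoot 0.104 j [ 12. -16. 109. -11.  61. -66.]
xyz [-0.0062  0.148  -0.0011] dr [ 0.0006 -0.0001 -0.0004]
```

View pics/wrist1.png

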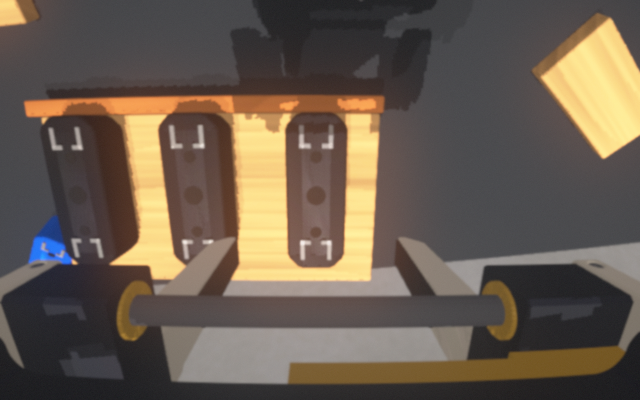

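The wrist view matches the prediction: the marks on foot A are at (316,194), squarely between the fingers, and the feet lie parallel to the stand. B sits about 4 px further left than predicted. I'll descend and grip.

```bash
python3 -m creep '[{"xyz":[-0.001,0.02,0],"dr":[0,0,0],"claw":1},{"xyz":[-0.003,0.05,0],"dr":[0,0,0],"claw":1},{"xyz":[-0.005,0.08,-0.001],"dr":[0,0,0],"claw":1},{"xyz":[-0.006,0.105,-0.001],"dr":[0,0,0],"claw":1},{"xyz":[-0.006,0.125,-0.001],"dr":[0,0,0],"claw":1},{"xyz":[-0.006,0.14,-0.001],"dr":[0,0,0],"claw":1},{"xyz":[-0.006,0.147,-0.001],"dr":[0,0,0],"claw":1},{"xyz":[-0.006,0.148,-0.001],"dr":[0,0,0],"claw":1},{"xyz":[-0.006,0.148,-0.001],"dr":[0,0,0],"claw":0.3},{"xyz":[-0.006,0.148,-0.001],"dr":[0,0,0],"claw":0.0}]' 60;
python3 -m creep '[{"xyz":[0,0,0],"dr":[0,0,0],"claw":0},{"xyz":[0,0,0],"dr":[0,0,0],"claw":-0.3},{"xyz":[0,0,0],"dr":[0,0,0],"claw":-0.3},{"xyz":[0,0,0],"dr":[0,0,0],"claw":-0.3},{"xyz":[0,0,0],"dr":[0,0,0],"claw":-0.3},{"xyz":[0,0,0],"dr":[0,0,0],"claw":-0.3},{"xyz":[0,0,0],"dr":[0,0,0],"claw":-0.3},{"xyz":[0,0,0],"dr":[0,0,0],"claw":-0.3},{"xyz":[0,0,0],"dr":[0,0,0],"claw":-0.3},{"xyz":[0,0,0],"dr":[0,0,0],"claw":-0.3}]' 60; python3 go.py .60 .11 .25 -8 28  .55 .10 .28 -8 -33
```

```text
time_s: 2.7
tool_pos: [0.6783, 0.1015, 0.0656]
orientation: [-90.0, -28.1, -8.0]
contact_force: [-0.0, -0.6, 0.1]
grip_width: 0.905
time_s: 3.53
tool_pos: [0.6783, 0.1015, 0.0661]
orientation: [-90.0, -28.1, -8.0]
contact_force: [-6.2, 0.3, 5.8]
grip_width: 0.598
t 3.5333 grasp [0.6694 0.1028 0.0828] yaw -8.02 tilt 28.07 width 55.6
F [-6.196   0.3477  5.755 ] M [-0.0111  0.608  -0.2139] M.Yfoot 0.6 j [ 10.  -2. 110. -12.  46. -66.]
xyz [ 0.0171 -0.1803 -0.0025] dr [ 0.0002 -0.0003  0.0011]
xyz [-0.0279 -0.2392 -0.0194] dr [-0.     -0.0004  1.0658]
```

```bash
python3 -m creep '[{"xyz":[0,-0.01,0],"dr":[0,0,0],"claw":-0.3},{"xyz":[0,-0.03,0],"dr":[0,0,0],"claw":-0.3},{"xyz":[0.003,-0.055,0],"dr":[0,0,0],"claw":-0.3},{"xyz":[0.006,-0.08,0],"dr":[0,0,0],"claw":-0.3},{"xyz":[0.01,-0.11,-0.001],"dr":[0,0,0],"claw":-0.3},{"xyz":[0.013,-0.14,-0.002],"dr":[0,0,0],"claw":-0.3},{"xyz":[0.016,-0.165,-0.002],"dr":[0,0,0],"claw":-0.3},{"xyz":[0.017,-0.18,-0.002],"dr":[0,0,0],"claw":-0.3},{"xyz":[0.017,-0.18,-0.002],"dr":[0,0,0],"claw":-0.3},{"xyz":[0.017,-0.18,-0.002],"dr":[0,0,0],"claw":-0.3}]' 60;  python3 go.py .58 .10 .28 -8 0 .58 .10 .28 -8 -33
```

```text
time_s: 4.37
tool_pos: [0.6088, 0.1093, 0.2324]
orientation: [-90.0, -28.1, -8.0]
contact_force: [0.5, -0.0, -6.1]
grip_width: 0.598
t 4.3667 grasp [0.5999 0.1105 0.2492] yaw -8.02 tilt 28.05 width 55.6
F [ 0.5415 -0.0174 -6.0867] M [ 0.1334  0.5607 -0.0073] M.Yfoot 0.574 j [ 12. -17. 107. -10.  64. -67.]
xyz [-0.0106 -0.038  -0.0132] dr [-0.0001 -0.0003  0.4896]
xyz [-0.0182 -0.0456 -0.0132] dr [-0.0002 -0.0003  1.0656]
```

```bash
python3 -m creep '[{"xyz":[-0.018,-0.045,-0.013],"dr":[0,0,0.12],"claw":-0.3},{"xyz":[-0.018,-0.045,-0.013],"dr":[0,0,0.24],"claw":-0.3},{"xyz":[-0.018,-0.045,-0.013],"dr":[0,0,0.36],"claw":-0.3},{"xyz":[-0.018,-0.045,-0.013],"dr":[0,0,0.48],"claw":-0.3},{"xyz":[-0.018,-0.045,-0.013],"dr":[0,0,0.6],"claw":-0.3},{"xyz":[-0.018,-0.045,-0.013],"dr":[0,0,0.72],"claw":-0.3},{"xyz":[-0.018,-0.045,-0.013],"dr":[0,0,0.84],"claw":-0.3},{"xyz":[-0.018,-0.045,-0.013],"dr":[0,0,0.96],"claw":-0.3},{"xyz":[-0.018,-0.045,-0.013],"dr":[0,0,1.066],"claw":-0.3},{"xyz":[-0.018,-0.045,-0.013],"dr":[0,0,1.066],"claw":-0.3}]' 60; python3 go.py
python3 -m creep '[{"xyz":[0,0,0],"dr":[0,0,0],"claw":-0.3},{"xyz":[0,0,0],"dr":[0,0,0],"claw":-0.3},{"xyz":[0,0,0],"dr":[0,0,0],"claw":-0.3},{"xyz":[0,0,0],"dr":[0,0,0],"claw":-0.3},{"xyz":[0,0,0],"dr":[0,0,0],"claw":-0.3},{"xyz":[0,0,0],"dr":[0,0,0],"claw":-0.3},{"xyz":[0,0,0],"dr":[0,0,0],"claw":-0.3},{"xyz":[0,0,0],"dr":[0,0,0],"claw":-0.3},{"xyz":[0,0,0],"dr":[0,0,0],"claw":-0.3},{"xyz":[0,0,0],"dr":[0,0,0],"claw":-0.3}]' 60;  python3 go.py .58 .10 .28 -8 0; python3 - <<'E'
from h import *
c=viewer.read_camera("side"); cv2.imwrite("pics/side2.png",c["image"])
E
```

```text
time_s: 5.2
tool_pos: [0.5715, 0.1009, 0.2573]
orientation: [-90.1, 33.8, -8.2]
contact_force: [-1.3, 0.1, -8.1]
grip_width: 0.6
t 5.2 grasp [0.5819 0.0994 0.2731] yaw -8.18 tilt -33.82 width 55.8
F [-1.3183  0.0837 -8.0546] M [-0.1067 -1.0879  0.0051] M.Yfoot -1.092 j [  4.  15.  74.   8. 124. -75.]
time_s: 6.03
tool_pos: [0.5714, 0.1009, 0.2574]
orientation: [-90.1, 33.8, -8.2]
contact_force: [0.0, -0.3, -5.5]
grip_width: 0.6
t 6.0333 grasp [0.5819 0.0994 0.2732] yaw -8.18 tilt -33.81 width 55.8
F [ 0.0185 -0.2884 -5.5029] M [-0.0213 -1.0105  0.028 ] M.Yfoot -1.003 j [  4.  15.  74.   8. 124. -75.]
xyz [ 0.0051 -0.0078  0.0003] dr [ 0.0014 -0.0023 -0.5901]
```

View pics/side2.png

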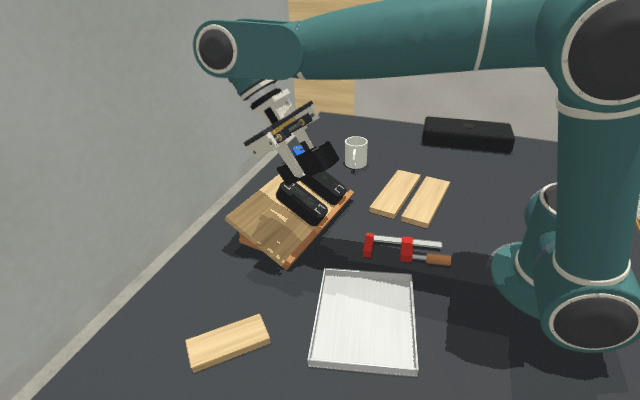

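The picture shows foot A held at (318,158), with its robot-side end higher as intended. I'll level it and feel for the slug.

```bash
python3 -m creep '[{"xyz":[0.005,-0.008,0],"dr":[0,0,-0.12],"claw":-0.3},{"xyz":[0.005,-0.008,0],"dr":[0,0,-0.24],"claw":-0.3},{"xyz":[0.005,-0.008,0],"dr":[0,0,-0.36],"claw":-0.3},{"xyz":[0.005,-0.008,0],"dr":[0,0,-0.48],"claw":-0.3},{"xyz":[0.005,-0.008,0],"dr":[0,-0.002,-0.59],"claw":-0.3},{"xyz":[0.005,-0.008,0],"dr":[0,-0.002,-0.59],"claw":-0.3},{"xyz":[0.005,-0.008,0],"dr":[0,-0.002,-0.59],"claw":-0.3},{"xyz":[0.005,-0.008,0],"dr":[0,-0.002,-0.59],"claw":-0.3},{"xyz":[0.005,-0.008,0],"dr":[0,-0.002,-0.59],"claw":-0.3},{"xyz":[0.005,-0.008,0],"dr":[0,-0.002,-0.59],"claw":-0.3}]' 60; T="$(python3 - <<'E'
E
)"; python3 go.py .4 .307 .15 13 0 .39 -.187 .15 -7.5 0; sleep 0; python3 go.py | tail -1
```

```text
time_s: 6.92
tool_pos: [0.5805, 0.0995, 0.2603]
orientation: [-90.1, 0.2, -8.0]
contact_force: [0.1, 0.6, -6.4]
grip_width: 0.599
t 6.9167 grasp [0.5806 0.0995 0.2793] yaw -8.02 tilt -0.19 width 55.7
F [ 0.0681  0.634  -6.4434] M [ 0.077  -0.1599  0.0114] M.Yfoot -0.148 j [  7.  -4.  90.  -0.  95. -75.]
xyz [-0.2073  0.1296  0.1806] dr [ 0.0013 -0.3669 -0.0036]
xyz [-0.1482  0.1303 -0.31  ] dr [ 0.0019 -0.0091 -0.0033]
F [ 0.0681  0.634  -6.4434] M [ 0.077  -0.1599  0.0114] M.Yfoot -0.148 j [  7.  -4.  90.  -0.  95. -75.]
```

M·Y at level is −0.15 N·m, so the weight is still at the −x end by 25 mm. The readings at +28° and −34° agree with that and with one lever length. Foot A is sound and goes to the boards, outer slot.

```bash
python3 go.py .375 -.291 .12 -7.5 0
```

```text
t 6.9167 grasp [0.5806 0.0995 0.2793] yaw -8.02 tilt -0.19 width 55.7
F [ 0.0681  0.634  -6.4434] M [ 0.077  -0.1599  0.0114] M.Yfoot -0.148 j [  7.  -4.  90.  -0.  95. -75.]
xyz [-0.1485  0.1605 -0.415 ] dr [ 0.0019 -0.0091 -0.0033]
```

```bash
python3 -m creep '[{"xyz":[-0.01,0.0,-0.02],"dr":[0,0,0],"claw":-0.3},{"xyz":[-0.02,0.01,-0.06],"dr":[0,0,0],"claw":-0.3},{"xyz":[-0.035,0.02,-0.10],"dr":[0,0,0],"claw":-0.3},{"xyz":[-0.05,0.04,-0.14],"dr":[0,0,0],"claw":-0.3},{"xyz":[-0.062,0.06,-0.18],"dr":[0,0,0],"claw":-0.3},{"xyz":[-0.075,0.08,-0.22],"dr":[0,0,0],"claw":-0.3},{"xyz":[-0.09,0.09,-0.255],"dr":[0,0,0],"claw":-0.3},{"xyz":[-0.10,0.10,-0.29],"dr":[0,0,0],"claw":-0.3},{"xyz":[-0.115,0.11,-0.32],"dr":[0,0,0],"claw":-0.3},{"xyz":[-0.125,0.12,-0.35],"dr":[0,0,0],"claw":-0.3}]' 60; python3 go.py .375 -.291 .062 -7.5 0
```

```text
time_s: 7.75
tool_pos: [0.4059, -0.2315, 0.1406]
orientation: [-90.1, 0.3, -8.1]
contact_force: [0.4, -0.7, -6.2]
grip_width: 0.598
t 7.75 grasp [ 0.406  -0.2315  0.1596] yaw -8.06 tilt -0.28 width 55.6
F [ 0.3693 -0.6596 -6.1782] M [ 0.0699 -0.2219 -0.0419] M.Yfoot -0.21 j [ -33.  -18.  113.   -0.   86. -115.]
xyz [-0.0218  0.0977 -0.0631] dr [ 0.001  -0.0097 -0.0048]
```

```bash
python3 -m creep '[{"xyz":[-0.008,0.01,-0.02],"dr":[0.001,-0.01,-0.005],"claw":-0.3},{"xyz":[-0.016,0.02,-0.04],"dr":[0.001,-0.01,-0.005],"claw":-0.3},{"xyz":[-0.022,0.035,-0.063],"dr":[0.001,-0.01,-0.005],"claw":-0.3},{"xyz":[-0.022,0.055,-0.063],"dr":[0.001,-0.01,-0.005],"claw":-0.3},{"xyz":[-0.022,0.075,-0.063],"dr":[0.001,-0.01,-0.005],"claw":-0.3},{"xyz":[-0.022,0.09,-0.063],"dr":[0.001,-0.01,-0.005],"claw":-0.3},{"xyz":[-0.022,0.098,-0.063],"dr":[0.001,-0.01,-0.005],"claw":-0.3},{"xyz":[-0.022,0.098,-0.063],"dr":[0.001,-0.01,-0.005],"claw":-0.3},{"xyz":[-0.022,0.098,-0.063],"dr":[0.001,-0.01,-0.005],"claw":-0.3},{"xyz":[-0.022,0.098,-0.063],"dr":[0.001,-0.01,-0.005],"claw":-0.3}]' 60; python3 go.py .375 -.291 .047 -7.5 0; python3 - <<'E'
from h import *
c=viewer.read_camera("side")["image"]; w=viewer.read_camera("wrist"); np.savez("pics/wrist3.npz",**{k:np.array(v) for k,v in w.items()}); s=viewer.read_camera("scene")["image"]
o=np.zeros((600,800,3),np.uint8); o[:300,:400]=cv2.resize(c[110:260,330:530],(400,300)); o[:300,400:]=cv2.resize(s[150:300,110:310],(400,300)); o[300:550,:400]=cv2.resize(w["image"],(400,250)); cv2.imwrite("pics/c3.png",o)
E
```

```text
time_s: 8.58
tool_pos: [0.3754, -0.2912, 0.0438]
orientation: [-90.0, -0.1, -7.5]
contact_force: [-0.1, -0.1, -5.6]
grip_width: 0.6
t 8.5833 grasp [ 0.3753 -0.2912  0.0628] yaw -7.48 tilt 0.05 width 55.8
F [-0.0762 -0.0514 -5.5982] M [ 0.0835 -0.2192  0.0254] M.Yfoot -0.206 j [ -41.  -13.  118.    0.   75. -123.]
xyz [-0.0004  0.0158  0.0002] dr [0.0004 0.0004 0.0009]
```

View pics/c3.png

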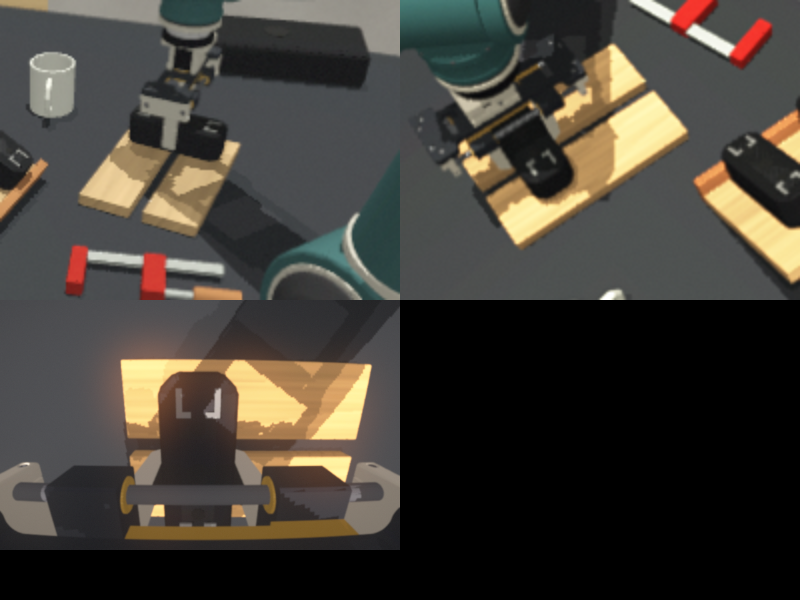

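Foot A hangs level over the −y half of the boards, square to them and across the gap. I'll lower it gently and watch the force.

```bash
python3 -m creep '[{"xyz":[0,0.004,0],"dr":[0,0,0],"claw":-0.3},{"xyz":[0,0.007,0],"dr":[0,0,0],"claw":-0.3},{"xyz":[0,0.009,0],"dr":[0,0,0],"claw":-0.3},{"xyz":[0,0.010,0],"dr":[0,0,0],"claw":-0.3},{"xyz":[0,0.011,0],"dr":[0,0,0],"claw":-0.3},{"xyz":[0,0.012,0],"dr":[0,0,0],"claw":-0.3},{"xyz":[0,0.013,0],"dr":[0,0,0],"claw":-0.3},{"xyz":[0,0.0135,0],"dr":[0,0,0],"claw":-0.3},{"xyz":[0,0.014,0],"dr":[0,0,0],"claw":-0.3},{"xyz":[0,0.014,0],"dr":[0,0,0],"claw":-0.3}]' 60; python3 go.py
```

```text
time_s: 9.57
tool_pos: [0.3753, -0.2911, 0.0296]
orientation: [-90.0, -0.1, -7.5]
contact_force: [0.6, 0.1, -5.3]
grip_width: 0.599
t 9.5667 grasp [ 0.3752 -0.2911  0.0486] yaw -7.47 tilt 0.07 width 55.7
F [ 0.62    0.1407 -5.2714] M [ 0.0907 -0.1692  0.0303] M.Yfoot -0.156 j [ -41.  -12.  119.    0.   73. -123.]
```

```bash
python3 -m creep '[{"xyz":[0,0.0005,0],"dr":[0,0,0],"claw":-0.3},{"xyz":[0,0.001,0],"dr":[0,0,0],"claw":-0.3},{"xyz":[0,0.0015,0],"dr":[0,0,0],"claw":-0.3},{"xyz":[0,0.002,0],"dr":[0,0,0],"claw":-0.3},{"xyz":[0,0.0025,0],"dr":[0,0,0],"claw":-0.3},{"xyz":[0,0.003,0],"dr":[0,0,0],"claw":-0.3},{"xyz":[0,0.003,0],"dr":[0,0,0],"claw":-0.3},{"xyz":[0,0.003,0],"dr":[0,0,0],"claw":-0.3},{"xyz":[0,0.003,0],"dr":[0,0,0],"claw":-0.3},{"xyz":[0,0.003,0],"dr":[0,0,0],"claw":-0.3}]' 60; python3 go.py
```

```text
time_s: 10.4
tool_pos: [0.3757, -0.2913, 0.0284]
orientation: [-90.0, -0.1, -7.5]
contact_force: [-5.5, 6.8, 17.4]
grip_width: 0.599
t 10.4 grasp [ 0.3757 -0.2913  0.0474] yaw -7.47 tilt 0.12 width 55.7
F [-5.4825  6.7947 17.4352] M [ 1.8369  1.5887 -0.084 ] M.Yfoot 1.814 j [ -41.  -12.  119.    0.   73. -123.]
```

```bash
python3 -m creep '[{"xyz":[0,-0.001,0],"dr":[0,0,0],"claw":0.3},{"xyz":[0,-0.001,0],"dr":[0,0,0],"claw":0.55},{"xyz":[0,-0.001,0],"dr":[0,0,0],"claw":0.55},{"xyz":[0,-0.001,0],"dr":[0,0,0],"claw":0.55},{"xyz":[0,-0.01,0],"dr":[0,0,0],"claw":0.55},{"xyz":[0,-0.03,0],"dr":[0,0,0],"claw":0.6},{"xyz":[0,-0.06,0],"dr":[0,0,0],"claw":1},{"xyz":[0,-0.1,0],"dr":[0,0,0],"claw":1},{"xyz":[0,-0.14,0],"dr":[0,0,0],"claw":1},{"xyz":[0,-0.17,0],"dr":[0,0,0],"claw":1}]' 60; python3 go.py .583 -.002 .214 -8 28; python3 - <<'E'
from h import *
w=viewer.read_camera("wrist"); np.savez("pics/wrist4.npz",**{k:np.array(v) for k,v in w.items()})
s=viewer.read_camera("side"); np.savez("pics/side4.npz",**{k:np.array(v) for k,v in s.items()}); c=s["image"]
o=np.zeros((600,800,3),np.uint8); o[:300,:400]=cv2.resize(c[110:260,330:530],(400,300)); o[300:550,:400]=cv2.resize(w["image"],(400,250)); cv2.imwrite("pics/c4.png",o)
E
```

```text
time_s: 11.23
tool_pos: [0.3754, -0.2911, 0.2025]
orientation: [-90.1, -0.2, -7.5]
contact_force: [-0.3, -0.3, 0.2]
grip_width: 0.991
t 11.2333 grasp [ 0.3754 -0.2911  0.2215] yaw -7.47 tilt 0.24 width 92.2
F [-0.3014 -0.3029  0.2432] M [ 0.0742 -0.0598 -0.0098] M.Yfoot -0.05 j [ -41.  -19.  108.    0.   91. -123.]
xyz [0.1771 0.0053 0.3136] dr [-0.0001  0.0095 -0.4845]
```

View pics/c4.png

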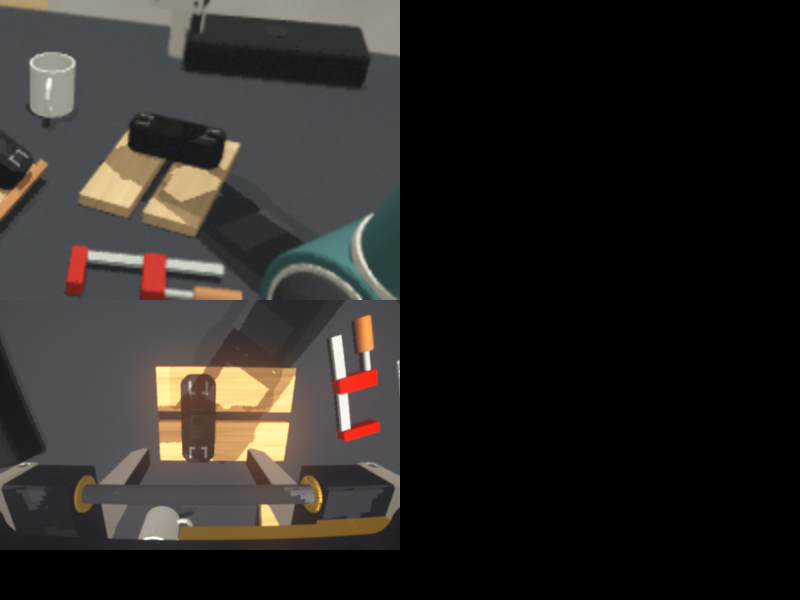

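Foot A lies flat across the boards, with its centre on the −y half. On to foot B.

```bash
python3 -m creep '[{"xyz":[0.01,-0.01,0.02],"dr":[0,0,-0.05],"claw":1},{"xyz":[0.03,-0.015,0.055],"dr":[0,0,-0.1],"claw":1},{"xyz":[0.05,-0.02,0.09],"dr":[0,0,-0.15],"claw":1},{"xyz":[0.07,-0.02,0.125],"dr":[0,0,-0.2],"claw":1},{"xyz":[0.09,-0.02,0.16],"dr":[0,0,-0.25],"claw":1},{"xyz":[0.11,-0.02,0.195],"dr":[0,0.01,-0.3],"claw":1},{"xyz":[0.13,-0.015,0.23],"dr":[0,0.01,-0.35],"claw":1},{"xyz":[0.15,-0.01,0.265],"dr":[0,0.01,-0.4],"claw":1},{"xyz":[0.17,0,0.3],"dr":[0,0.01,-0.45],"claw":1},{"xyz":[0.177,0.005,0.313],"dr":[0,0.01,-0.485],"claw":1}]' 60; python3 go.py .6525 -.012 .081 -8 28; python3 - <<'E'
from h import *
w=viewer.read_camera("wrist"); np.savez("pics/wrist5.npz",**{k:np.array(v) for k,v in w.items()})
g=cv2.cvtColor(w["image"],cv2.COLOR_BGR2GRAY); hsv=cv2.cvtColor(w["image"],cv2.COLOR_BGR2HSV)
m=((g>110)&(hsv[...,1]<60)).astype(np.uint8); n,_,st,ce=cv2.connectedComponentsWithStats(m)
for i in range(1,n):
    if st[i,4]>15 and st[i,1]<270: print(st[i],ce[i].round(1))
for n in((.6525,-.012,.078),(.635,-.124,.077)): print(proj(w,np.array(n)+.024*np.array([-.465,.065,.883])), proj(w,np.array(n)+.023*np.array([-.465,.065,.883])+.05*np.array([.874,-.123,.469])))
E
```

```text
time_s: 12.17
tool_pos: [0.5939, -0.0011, 0.1978]
orientation: [-90.1, -28.4, -7.8]
contact_force: [0.1, -0.5, -0.4]
grip_width: 0.997
t 12.1667 grasp [0.585  0.0002 0.2145] yaw -7.82 tilt 28.36 width 92.7
F [ 0.1383 -0.4528 -0.3766] M [ 0.0492  0.1789 -0.0274] M.Yfoot 0.184 j [ -1. -21. 113.  -4.  60. -82.]
xyz [-0.0032  0.1501 -0.0026] dr [0.0003 0.0027 0.0062]
[486   0  44  12 296] [504.3   3.7]
[170 129  13  23 148] [174.  142.2]
[193 129  12  23 154] [199.9 141.9]
[298 130  13  23 169] [301.9 142.8]
[320 131  13  22 167] [328.1 143.4]
[   0  139   46   93 2572] [ 16.9 179. ]
[304 225   8   5  20] [308.4 226.8]
[299 231  32  32 553] [314.  249.3]
[ 155  240   76   55 1608] [196.6 270. ]
[183 242  11  19 118] [186.5 249.4]
[ 494  249  146   53 2074] [604.7 267. ]
[131 252   8   6  17] [135.1 255.2]
[  0 260  56  36 583] [ 21.3 275.4]
[ 427  264   58   31 1125] [457.6 281.4]
[315.29816093 197.1725156 ] [315.1854801  246.17518912]
[194.99909499 194.75780394] [200.7740709  243.54831879]
```

```bash
python3 -m creep '[{"xyz":[-0.001,0.02,-0.002],"dr":[0,0.003,0.006],"claw":1},{"xyz":[-0.002,0.05,-0.002],"dr":[0,0.003,0.006],"claw":1},{"xyz":[-0.003,0.08,-0.003],"dr":[0,0.003,0.006],"claw":1},{"xyz":[-0.003,0.105,-0.003],"dr":[0,0.003,0.006],"claw":1},{"xyz":[-0.003,0.125,-0.003],"dr":[0,0.003,0.006],"claw":1},{"xyz":[-0.003,0.14,-0.003],"dr":[0,0.003,0.006],"claw":1},{"xyz":[-0.003,0.149,-0.003],"dr":[0,0.003,0.006],"claw":1},{"xyz":[-0.003,0.15,-0.003],"dr":[0,0.003,0.006],"claw":1},{"xyz":[-0.003,0.15,-0.003],"dr":[0,0.003,0.006],"claw":0.3},{"xyz":[-0.003,0.15,-0.003],"dr":[0,0.003,0.006],"claw":0}]' 60;
python3 -m creep '[{"xyz":[0,0,0],"dr":[0,0,0],"claw":0},{"xyz":[0,0,0],"dr":[0,0,0],"claw":-0.3},{"xyz":[0,0,0],"dr":[0,0,0],"claw":-0.3},{"xyz":[0,0,0],"dr":[0,0,0],"claw":-0.3},{"xyz":[0,0,0],"dr":[0,0,0],"claw":-0.3},{"xyz":[0,0,0],"dr":[0,0,0],"claw":-0.3},{"xyz":[0,0,0],"dr":[0,0,0],"claw":-0.3},{"xyz":[0,0,0],"dr":[0,0,0],"claw":-0.3},{"xyz":[0,0,0],"dr":[0,0,0],"claw":-0.3},{"xyz":[0,0,0],"dr":[0,0,0],"claw":-0.3}]' 60; python3 go.py .58 0 .25 -8 28
```

```text
time_s: 13.05
tool_pos: [0.661, -0.0135, 0.0637]
orientation: [-90.0, -28.0, -8.0]
contact_force: [-0.6, -0.6, 1.3]
grip_width: 0.905
time_s: 13.88
tool_pos: [0.661, -0.0133, 0.0642]
orientation: [-90.0, -28.1, -8.0]
contact_force: [-6.7, 2.7, 6.8]
grip_width: 0.601
t 13.8833 grasp [ 0.6521 -0.012   0.081 ] yaw -7.99 tilt 28.05 width 55.9
F [-6.7371  2.6721  6.7784] M [ 0.3718  0.5537 -0.1119] M.Yfoot 0.6 j [ -2.  -6. 113.  -4.  45. -82.]
xyz [ 0.015  -0.1835  0.0019] dr [0.0002 0.0002 0.0009]
```

Lift, tip, and hold in one chain, since the offsets match foot A's.

```bash
python3 -m creep '[{"xyz":[0,-0.01,0],"dr":[0,0,0],"claw":-0.3},{"xyz":[0,-0.03,0],"dr":[0,0,0],"claw":-0.3},{"xyz":[0.003,-0.055,0],"dr":[0,0,0],"claw":-0.3},{"xyz":[0.006,-0.08,0],"dr":[0,0,0],"claw":-0.3},{"xyz":[0.01,-0.11,0],"dr":[0,0,0],"claw":-0.3},{"xyz":[0.013,-0.14,0.001],"dr":[0,0,0],"claw":-0.3},{"xyz":[0.015,-0.165,0.002],"dr":[0,0,0],"claw":-0.3},{"xyz":[0.015,-0.183,0.002],"dr":[0,0,0],"claw":-0.3},{"xyz":[0.015,-0.183,0.002],"dr":[0,0,0],"claw":-0.3},{"xyz":[0.015,-0.183,0.002],"dr":[0,0,0],"claw":-0.3}]' 60;  python3 go.py
python3 -m creep '[{"xyz":[-0.018,-0.045,0],"dr":[0,0,0.12],"claw":-0.3},{"xyz":[-0.018,-0.045,0],"dr":[0,0,0.24],"claw":-0.3},{"xyz":[-0.018,-0.045,0],"dr":[0,0,0.36],"claw":-0.3},{"xyz":[-0.018,-0.045,0],"dr":[0,0,0.48],"claw":-0.3},{"xyz":[-0.018,-0.045,0],"dr":[0,0,0.6],"claw":-0.3},{"xyz":[-0.018,-0.045,0],"dr":[0,0,0.72],"claw":-0.3},{"xyz":[-0.018,-0.045,0],"dr":[0,0,0.84],"claw":-0.3},{"xyz":[-0.018,-0.045,0],"dr":[0,0,0.96],"claw":-0.3},{"xyz":[-0.018,-0.045,0],"dr":[0,0,1.066],"claw":-0.3},{"xyz":[-0.018,-0.045,0],"dr":[0,0,1.066],"claw":-0.3}]' 60; python3 go.py
python3 -m creep '[{"xyz":[0,0,0],"dr":[0,0,0],"claw":-0.3},{"xyz":[0,0,0],"dr":[0,0,0],"claw":-0.3},{"xyz":[0,0,0],"dr":[0,0,0],"claw":-0.3},{"xyz":[0,0,0],"dr":[0,0,0],"claw":-0.3},{"xyz":[0,0,0],"dr":[0,0,0],"claw":-0.3},{"xyz":[0,0,0],"dr":[0,0,0],"claw":-0.3},{"xyz":[0,0,0],"dr":[0,0,0],"claw":-0.3},{"xyz":[0,0,0],"dr":[0,0,0],"claw":-0.3},{"xyz":[0,0,0],"dr":[0,0,0],"claw":-0.3},{"xyz":[0,0,0],"dr":[0,0,0],"claw":-0.3}]' 60;  python3 go.py .56 0 .28 -8 0
```

```text
time_s: 14.72
tool_pos: [0.5889, -0.0011, 0.2326]
orientation: [-90.0, -28.1, -8.0]
contact_force: [-0.3, 0.4, -6.4]
grip_width: 0.601
t 14.7167 grasp [0.5801 0.0001 0.2494] yaw -7.98 tilt 28.07 width 55.9
F [-0.2934  0.3502 -6.3614] M [ 0.2114  0.4931 -0.0083] M.Yfoot 0.518 j [ -1. -22. 111.  -4.  64. -82.]
time_s: 15.55
tool_pos: [0.5533, 0.0036, 0.2578]
orientation: [-90.1, 33.8, -8.1]
contact_force: [-0.3, 0.6, -6.9]
grip_width: 0.597
t 15.55 grasp [0.5638 0.0021 0.2736] yaw -8.07 tilt -33.79 width 55.5
F [-0.3127  0.6141 -6.8556] M [-0.0207 -0.8021 -0.    ] M.Yfoot -0.797 j [ -4.  12.  77.   3. 124. -85.]
time_s: 16.38
tool_pos: [0.5533, 0.0036, 0.2578]
orientation: [-90.1, 33.8, -8.1]
contact_force: [0.1, 0.4, -5.9]
grip_width: 0.596
t 16.3833 grasp [0.5638 0.0021 0.2736] yaw -8.07 tilt -33.79 width 55.5
F [ 0.115   0.4285 -5.9497] M [-0.0159 -0.7459 -0.02  ] M.Yfoot -0.741 j [ -4.  12.  77.   3. 124. -85.]
xyz [ 0.0041 -0.0066 -0.0026] dr [ 0.0008 -0.0008 -0.5897]
```

```bash
python3 -m creep '[{"xyz":[0.004,-0.007,-0.003],"dr":[0,0,-0.12],"claw":-0.3},{"xyz":[0.004,-0.007,-0.003],"dr":[0,0,-0.24],"claw":-0.3},{"xyz":[0.004,-0.007,-0.003],"dr":[0,0,-0.36],"claw":-0.3},{"xyz":[0.004,-0.007,-0.003],"dr":[0,0,-0.48],"claw":-0.3},{"xyz":[0.004,-0.007,-0.003],"dr":[0,0,-0.59],"claw":-0.3},{"xyz":[0.004,-0.007,-0.003],"dr":[0,0,-0.59],"claw":-0.3},{"xyz":[0.004,-0.007,-0.003],"dr":[0,0,-0.59],"claw":-0.3},{"xyz":[0.004,-0.007,-0.003],"dr":[0,0,-0.59],"claw":-0.3},{"xyz":[0.004,-0.007,-0.003],"dr":[0,0,-0.59],"claw":-0.3},{"xyz":[0.004,-0.007,-0.003],"dr":[0,0,-0.59],"claw":-0.3}]' 60; python3 go.py .377 .307 .15 13 0
```

```text
time_s: 17.22
tool_pos: [0.5605, -0.0005, 0.2605]
orientation: [-90.1, 0.2, -8.0]
contact_force: [0.8, -0.7, -5.9]
grip_width: 0.597
t 17.2167 grasp [ 0.5605 -0.0005  0.2795] yaw -8.04 tilt -0.15 width 55.5
F [ 0.8159 -0.6633 -5.8994] M [0.1783 0.0508 0.0448] M.Yfoot 0.075 j [ -3.  -8.  93.  -0.  95. -85.]
xyz [-0.2243  0.1298  0.279 ] dr [ 0.0006 -0.3672 -0.0028]
```

M·Y at level is +0.075 N·m, a shift of +0.22, so foot B is a rattler and goes to the outer slot of the tray.

```bash
python3 -m creep '[{"xyz":[-0.01,0,0.015],"dr":[0,-0.04,0],"claw":-0.3},{"xyz":[-0.035,0.01,0.045],"dr":[0,-0.08,0],"claw":-0.3},{"xyz":[-0.06,0.025,0.075],"dr":[0,-0.12,0],"claw":-0.3},{"xyz":[-0.085,0.04,0.105],"dr":[0,-0.16,0],"claw":-0.3},{"xyz":[-0.11,0.055,0.137],"dr":[0,-0.2,0],"claw":-0.3},{"xyz":[-0.135,0.07,0.168],"dr":[0,-0.24,0],"claw":-0.3},{"xyz":[-0.16,0.085,0.2],"dr":[0,-0.28,-0.001],"claw":-0.3},{"xyz":[-0.185,0.1,0.23],"dr":[0,-0.32,-0.002],"claw":-0.3},{"xyz":[-0.21,0.115,0.26],"dr":[0,-0.35,-0.003],"claw":-0.3},{"xyz":[-0.224,0.13,0.279],"dr":[0.001,-0.367,-0.003],"claw":-0.3}]' 60; python3 go.py .377 .307 .05 13 0;python3 - <<'E'
from h import *
w=viewer.read_camera("wrist"); np.savez("pics/wrist6.npz",**{k:np.array(v) for k,v in w.items()}); s=viewer.read_camera("side")["image"]
o=np.zeros((600,800,3),np.uint8); o[:300,:400]=cv2.resize(s[210:390,280:520],(400,300)); o[300:550,:400]=cv2.resize(w["image"],(400,250)); cv2.imwrite("pics/c6.png",o)
E
```

```text
time_s: 18.05
tool_pos: [0.3757, 0.3092, 0.1302]
orientation: [-90.0, 0.1, 13.1]
contact_force: [1.2, 0.2, -5.5]
grip_width: 0.599
t 18.05 grasp [0.3758 0.3092 0.1492] yaw 13.14 tilt -0.05 width 55.7
F [ 1.2389  0.2029 -5.4569] M [ 0.1131 -0.0003  0.0303] M.Yfoot -0.026 j [ 36. -15. 112.   0.  84. -67.]
xyz [ 0.0008  0.0992 -0.0025] dr [-0.0005  0.0024 -0.0009]
```

View pics/c6.png

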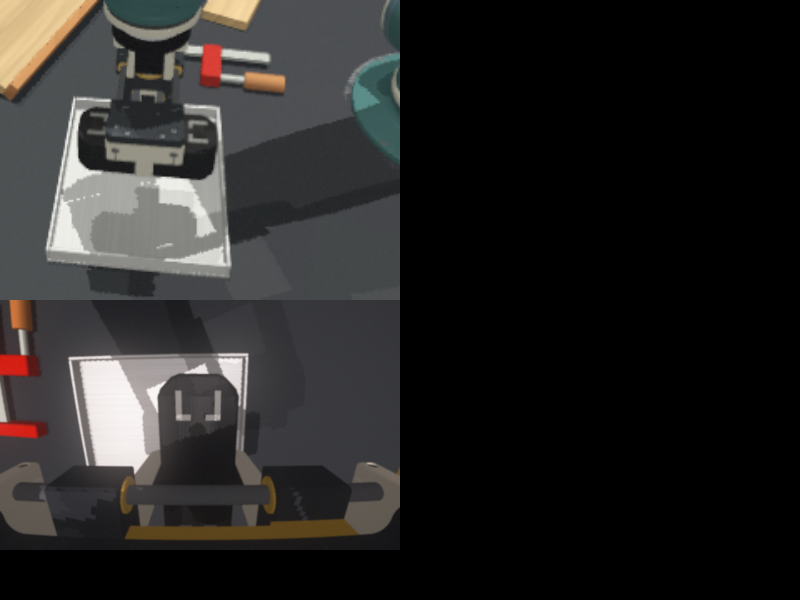

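```bash
python3 - <<'E'
from h import *
w=load("pics/wrist6.npz")
print(onz(w,(120,91),.024),onz(w,(395,88),.024))
E
python3 go.py .378 .303 .042 13 0
```

```text
[0.31607933 0.11755468 0.024     ] [0.26154376 0.34944802 0.024     ]
t 18.15 grasp [0.3748 0.3092 0.1466] yaw 13.24 tilt -0.31 width 55.8
F [ 0.4511 -0.7001 -5.854 ] M [ 0.0361 -0.0081  0.0039] M.Yfoot -0.016 j [ 36. -15. 112.   0.  84. -67.]
xyz [ 0.0024  0.1046 -0.0067] dr [ 0.0009  0.0042 -0.0053]
```

```bash
python3 -m creep '[{"xyz":[0.001,0.015,-0.002],"dr":[0.001,0.004,-0.005],"claw":-0.3},{"xyz":[0.002,0.035,-0.005],"dr":[0.001,0.004,-0.005],"claw":-0.3},{"xyz":[0.002,0.055,-0.007],"dr":[0.001,0.004,-0.005],"claw":-0.3},{"xyz":[0.002,0.075,-0.007],"dr":[0.001,0.004,-0.005],"claw":-0.3},{"xyz":[0.002,0.09,-0.007],"dr":[0.001,0.004,-0.005],"claw":-0.3},{"xyz":[0.002,0.1,-0.007],"dr":[0.001,0.004,-0.005],"claw":-0.3},{"xyz":[0.002,0.104,-0.007],"dr":[0.001,0.004,-0.005],"claw":-0.3},{"xyz":[0.002,0.106,-0.007],"dr":[0.001,0.004,-0.005],"claw":-0.3},{"xyz":[0.002,0.108,-0.007],"dr":[0.001,0.004,-0.005],"claw":-0.3},{"xyz":[0.002,0.109,-0.007],"dr":[0.001,0.004,-0.005],"claw":-0.3}]' 60; python3 go.py 
python3 -m creep '[{"xyz":[0,0.001,0],"dr":[0,0,0],"claw":-0.3},{"xyz":[0,0.002,0],"dr":[0,0,0],"claw":-0.3},{"xyz":[0,0.003,0],"dr":[0,0,0],"claw":-0.3},{"xyz":[0,0.0035,0],"dr":[0,0,0],"claw":-0.3},{"xyz":[0,0.004,0],"dr":[0,0,0],"claw":-0.3},{"xyz":[0,0.0045,0],"dr":[0,0,0],"claw":-0.3},{"xyz":[0,0.005,0],"dr":[0,0,0],"claw":-0.3},{"xyz":[0,0.0055,0],"dr":[0,0,0],"claw":-0.3},{"xyz":[0,0.0055,0],"dr":[0,0,0],"claw":-0.3},{"xyz":[0,0.0055,0],"dr":[0,0,0],"claw":-0.3}]' 60; python3 go.py
```

```text
time_s: 18.98
tool_pos: [0.3781, 0.3029, 0.0193]
orientation: [-90.0, -0.0, 13.0]
contact_force: [-0.7, -0.2, -5.8]
grip_width: 0.601
t 18.9833 grasp [0.3781 0.3028 0.0383] yaw 13.01 tilt 0.03 width 55.9
F [-0.7392 -0.2215 -5.7648] M [ 0.0851  0.0667 -0.0085] M.Yfoot 0.046 j [ 36. -10. 118.   0.  72. -67.]
time_s: 19.82
tool_pos: [0.3781, 0.3029, 0.0138]
orientation: [-90.0, -0.0, 13.0]
contact_force: [-0.4, 0.1, -5.7]
grip_width: 0.603
t 19.8167 grasp [0.3781 0.3029 0.0328] yaw 13.01 tilt 0.03 width 56.1
F [-0.3815  0.106  -5.734 ] M [ 0.0803  0.0483 -0.0317] M.Yfoot 0.029 j [ 36. -10. 118.   0.  71. -67.]
```

```bash
python3 -m creep '[{"xyz":[0,0.0005,0],"dr":[0,0,0],"claw":-0.3},{"xyz":[0,0.001,0],"dr":[0,0,0],"claw":-0.3},{"xyz":[0,0.0015,0],"dr":[0,0,0],"claw":-0.3},{"xyz":[0,0.002,0],"dr":[0,0,0],"claw":-0.3},{"xyz":[0,0.0025,0],"dr":[0,0,0],"claw":-0.3},{"xyz":[0,0.003,0],"dr":[0,0,0],"claw":-0.3},{"xyz":[0,0.003,0],"dr":[0,0,0],"claw":-0.3},{"xyz":[0,0.003,0],"dr":[0,0,0],"claw":-0.3},{"xyz":[0,0.003,0],"dr":[0,0,0],"claw":-0.3},{"xyz":[0,0.003,0],"dr":[0,0,0],"claw":-0.3}]' 60; python3 go.py
```

```text
time_s: 20.65
tool_pos: [0.3784, 0.303, 0.0114]
orientation: [-90.0, -0.1, 13.0]
contact_force: [-1.4, -3.3, 6.6]
grip_width: 0.597
t 20.65 grasp [0.3784 0.303  0.0304] yaw 13.01 tilt 0.06 width 55.6
F [-1.379  -3.3447  6.5969] M [-0.5483  0.9459  0.0748] M.Yfoot 1.045 j [ 36. -10. 118.   0.  71. -67.]
```

```bash
python3 -m creep '[{"xyz":[0,-0.0005,0],"dr":[0,0,0],"claw":0.3},{"xyz":[0,-0.0005,0],"dr":[0,0,0],"claw":0.5},{"xyz":[0,-0.0005,0],"dr":[0,0,0],"claw":0.5},{"xyz":[0,-0.0005,0],"dr":[0,0,0],"claw":0.5},{"xyz":[0,-0.01,0],"dr":[0,0,0],"claw":0.5},{"xyz":[0,-0.03,0],"dr":[0,0,0],"claw":0.5},{"xyz":[0,-0.06,0],"dr":[0,0,0],"claw":1},{"xyz":[0,-0.1,0],"dr":[0,0,0],"claw":1},{"xyz":[0,-0.14,0],"dr":[0,0,0],"claw":1},{"xyz":[0,-0.18,0],"dr":[0,0,0],"claw":1}]' 60; python3 go.py .565 -.117 .214 -8 28; python3 - <<'E'
from h import *
w=viewer.read_camera("wrist"); np.savez("pics/wrist7.npz",**{k:np.array(v) for k,v in w.items()}); cv2.imwrite("pics/wrist7.png",w["image"])
E
```

```text
time_s: 21.48
tool_pos: [0.3778, 0.3026, 0.1941]
orientation: [-90.0, -0.1, 13.0]
contact_force: [0.7, 0.5, 0.6]
grip_width: 0.98
t 21.4833 grasp [0.3778 0.3025 0.2131] yaw 13.01 tilt 0.08 width 91.1
F [0.7385 0.5178 0.5584] M [ 0.125  -0.0793 -0.0024] M.Yfoot -0.105 j [ 36. -17. 107.   0.  90. -67.]
xyz [ 0.0962 -0.0034 -0.4541] dr [-0.0905  0.3591 -0.482 ]
```

View pics/wrist7.png

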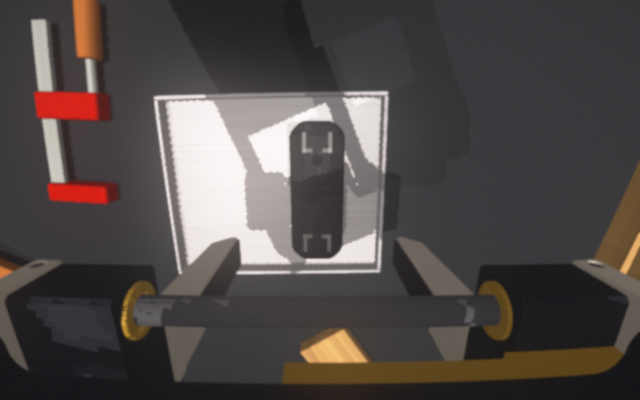

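Foot B lies flat inside the tray with clear margins. On to foot C.

```bash
python3 -m creep '[{"xyz":[0.005,-0.01,-0.03],"dr":[0,0,0],"claw":1},{"xyz":[0.015,-0.015,-0.07],"dr":[-0.01,0.04,-0.05],"claw":1},{"xyz":[0.025,-0.02,-0.11],"dr":[-0.02,0.08,-0.1],"claw":1},{"xyz":[0.032,-0.02,-0.15],"dr":[-0.03,0.12,-0.16],"claw":1},{"xyz":[0.04,-0.02,-0.19],"dr":[-0.04,0.16,-0.21],"claw":1},{"xyz":[0.05,-0.02,-0.23],"dr":[-0.05,0.2,-0.27],"claw":1},{"xyz":[0.057,-0.02,-0.27],"dr":[-0.06,0.24,-0.32],"claw":1},{"xyz":[0.065,-0.02,-0.31],"dr":[-0.07,0.28,-0.37],"claw":1},{"xyz":[0.075,-0.02,-0.35],"dr":[-0.08,0.32,-0.43],"claw":1},{"xyz":[0.083,-0.015,-0.39],"dr":[-0.09,0.359,-0.482],"claw":1}]' 60; python3 go.py .565 -.117 .214 -8 28
```

```text
time_s: 22.37
tool_pos: [0.5488, -0.0598, 0.2187]
orientation: [-89.6, -28.7, -8.3]
contact_force: [1.0, 1.1, 0.5]
grip_width: 1.003
t 22.3667 grasp [ 0.5397 -0.0586  0.2354] yaw -8.33 tilt 28.71 width 93.3
F [1.0268 1.0743 0.4997] M [ 0.1598  0.1486 -0.0034] M.Yfoot 0.17 j [ -9. -28. 116.   1.  63. -91.]
xyz [ 0.0189  0.0344 -0.0545] dr [-0.0049 -0.0051  0.0124]
```

```bash
python3 -m creep '[{"xyz":[0.019,0.01,-0.0545],"dr":[-0.005,-0.005,0.012],"claw":1},{"xyz":[0.019,0.025,-0.0545],"dr":[-0.005,-0.005,0.012],"claw":1},{"xyz":[0.019,0.034,-0.0545],"dr":[-0.005,-0.005,0.012],"claw":1},{"xyz":[0.019,0.034,-0.0545],"dr":[-0.005,-0.005,0.012],"claw":1},{"xyz":[0.019,0.034,-0.0545],"dr":[-0.005,-0.005,0.012],"claw":1},{"xyz":[0.019,0.034,-0.0545],"dr":[-0.005,-0.005,0.012],"claw":1},{"xyz":[0.019,0.034,-0.0545],"dr":[-0.005,-0.005,0.012],"claw":1},{"xyz":[0.019,0.034,-0.0545],"dr":[-0.005,-0.005,0.012],"claw":1},{"xyz":[0.019,0.034,-0.0545],"dr":[-0.005,-0.005,0.012],"claw":1},{"xyz":[0.019,0.034,-0.0545],"dr":[-0.005,-0.005,0.012],"claw":1}]' 60; python3 - <<'E'
from h import *
w=viewer.read_camera("wrist"); np.savez("pics/wrist8.npz",**{k:np.array(v) for k,v in w.items()})
g=cv2.cvtColor(w["image"],cv2.COLOR_BGR2GRAY); hsv=cv2.cvtColor(w["image"],cv2.COLOR_BGR2HSV)
m=((g>110)&(hsv[...,1]<60)).astype(np.uint8); n,_,st,ce=cv2.connectedComponentsWithStats(m)
for i in range(1,n):
    if st[i,4]>15 and 100<st[i,1]<260 and 250<st[i,0]<400: print(st[i],ce[i].round(1))
print(proj(w,np.array((.6345,-.127,.078))+.024*np.array([-.465,.065,.883])))
E
python3 go.py .6345 -.127 .081 -8 28
```

```text
time_s: 23.2
tool_pos: [0.5738, -0.1178, 0.1981]
orientation: [-90.0, -28.1, -8.0]
contact_force: [0.4, -0.1, -0.2]
grip_width: 1.0
[302 132  12  24 157] [305.4 145.9]
[324 132  13  24 157] [331.6 145.8]
[302 245  13  20 163] [306.3 252.8]
[322 244  13  21 153] [329.5 252.2]
[317.33645382 198.99240939]
t 23.25 grasp [ 0.5649 -0.1167  0.2148] yaw -7.98 tilt 28.05 width 92.9
F [-0.5022  0.8742 -1.2744] M [ 0.1201  0.1591 -0.0175] M.Yfoot 0.174 j [-16. -22. 114.   4.  61. -99.]
xyz [-0.0008  0.1511 -0.0005] dr [-0.      0.0003  0.0009]
```

The brackets of foot C average to (318,199) and the prediction is (317,199), so it is on target. Grip, lift, tip, hold and level.

```bash
python3 -m creep '[{"xyz":[0,0.02,0],"dr":[0,0,0],"claw":1},{"xyz":[0,0.05,0],"dr":[0,0,0],"claw":1},{"xyz":[-0.001,0.08,0],"dr":[0,0,0],"claw":1},{"xyz":[-0.001,0.105,0],"dr":[0,0,0],"claw":1},{"xyz":[-0.001,0.125,0],"dr":[0,0,0],"claw":1},{"xyz":[-0.001,0.14,0],"dr":[0,0,0],"claw":1},{"xyz":[-0.001,0.15,0],"dr":[0,0,0],"claw":1},{"xyz":[-0.001,0.151,0],"dr":[0,0,0],"claw":1},{"xyz":[-0.001,0.151,0],"dr":[0,0,0],"claw":0.3},{"xyz":[-0.001,0.151,0],"dr":[0,0,0],"claw":0}]' 60;
python3 -m creep '[{"xyz":[0,0,0],"dr":[0,0,0],"claw":0},{"xyz":[0,0,0],"dr":[0,0,0],"claw":-0.3},{"xyz":[0,0,0],"dr":[0,0,0],"claw":-0.3},{"xyz":[0,0,0],"dr":[0,0,0],"claw":-0.3},{"xyz":[0,0,0],"dr":[0,0,0],"claw":-0.3},{"xyz":[0,0,0],"dr":[0,0,0],"claw":-0.3},{"xyz":[0,0,0],"dr":[0,0,0],"claw":-0.3},{"xyz":[0,0,0],"dr":[0,0,0],"claw":-0.3},{"xyz":[0,0,0],"dr":[0,0,0],"claw":-0.3},{"xyz":[0,0,0],"dr":[0,0,0],"claw":-0.3}]' 60; python3 go.py .562 -.115 .25 -8 28
```

```text
time_s: 24.08
tool_pos: [0.6434, -0.1277, 0.0653]
orientation: [-90.0, -28.1, -8.0]
contact_force: [-0.1, 0.3, -0.5]
grip_width: 0.904
time_s: 24.92
tool_pos: [0.6434, -0.1275, 0.0658]
orientation: [-90.0, -28.1, -8.0]
contact_force: [-5.9, 3.7, 5.6]
grip_width: 0.599
t 24.9167 grasp [ 0.6345 -0.1262  0.0826] yaw -7.99 tilt 28.12 width 55.7
F [-5.9375  3.6754  5.596 ] M [ 0.6095  0.4622 -0.1135] M.Yfoot 0.542 j [-15.  -7. 114.   5.  45. -99.]
xyz [ 0.0142 -0.1822  0.0011] dr [-0.0004  0.0002  0.0021]
```

```bash
python3 -m creep '[{"xyz":[0,-0.01,0],"dr":[0,0,0],"claw":-0.3},{"xyz":[0,-0.03,0],"dr":[0,0,0],"claw":-0.3},{"xyz":[0.003,-0.055,0],"dr":[0,0,0],"claw":-0.3},{"xyz":[0.006,-0.08,0],"dr":[0,0,0],"claw":-0.3},{"xyz":[0.01,-0.11,0],"dr":[0,0,0],"claw":-0.3},{"xyz":[0.013,-0.14,0.001],"dr":[0,0,0],"claw":-0.3},{"xyz":[0.014,-0.165,0.001],"dr":[0,0,0],"claw":-0.3},{"xyz":[0.014,-0.182,0.001],"dr":[0,0,0],"claw":-0.3},{"xyz":[0.014,-0.182,0.001],"dr":[0,0,0],"claw":-0.3},{"xyz":[0.014,-0.182,0.001],"dr":[0,0,0],"claw":-0.3}]' 60;  python3 go.py
python3 -m creep '[{"xyz":[-0.018,-0.045,0],"dr":[0,0,0.12],"claw":-0.3},{"xyz":[-0.018,-0.045,0],"dr":[0,0,0.24],"claw":-0.3},{"xyz":[-0.018,-0.045,0],"dr":[0,0,0.36],"claw":-0.3},{"xyz":[-0.018,-0.045,0],"dr":[0,0,0.48],"claw":-0.3},{"xyz":[-0.018,-0.045,0],"dr":[0,0,0.6],"claw":-0.3},{"xyz":[-0.018,-0.045,0],"dr":[0,0,0.72],"claw":-0.3},{"xyz":[-0.018,-0.045,0],"dr":[0,0,0.84],"claw":-0.3},{"xyz":[-0.018,-0.045,0],"dr":[0,0,0.96],"claw":-0.3},{"xyz":[-0.018,-0.045,0],"dr":[0,0,1.066],"claw":-0.3},{"xyz":[-0.018,-0.045,0],"dr":[0,0,1.066],"claw":-0.3}]' 60
python3 -m creep '[{"xyz":[0,0,0],"dr":[0,0,0],"claw":-0.3},{"xyz":[0,0,0],"dr":[0,0,0],"claw":-0.3},{"xyz":[0,0,0],"dr":[0,0,0],"claw":-0.3},{"xyz":[0,0,0],"dr":[0,0,0],"claw":-0.3},{"xyz":[0,0,0],"dr":[0,0,0],"claw":-0.3},{"xyz":[0,0,0],"dr":[0,0,0],"claw":-0.3},{"xyz":[0,0,0],"dr":[0,0,0],"claw":-0.3},{"xyz":[0,0,0],"dr":[0,0,0],"claw":-0.3},{"xyz":[0,0,0],"dr":[0,0,0],"claw":-0.3},{"xyz":[0,0,0],"dr":[0,0,0],"claw":-0.3}]' 60;  python3 go.py .55 -.115 .28 -8 0
```

```text
time_s: 25.75
tool_pos: [0.5705, -0.1164, 0.2327]
orientation: [-90.0, -28.1, -8.0]
contact_force: [1.2, 0.6, -7.2]
grip_width: 0.597
t 25.75 grasp [ 0.5616 -0.1151  0.2495] yaw -7.99 tilt 28.14 width 55.5
F [ 1.2275  0.6366 -7.2452] M [ 0.1198  0.6052 -0.0186] M.Yfoot 0.616 j [-16. -24. 112.   4.  64. -99.]
time_s: 26.58
tool_pos: [0.535, -0.1113, 0.2578]
orientation: [-89.9, 33.7, -7.9]
contact_force: [-0.5, -0.6, -7.7]
grip_width: 0.602
time_s: 27.42
tool_pos: [0.535, -0.1113, 0.2579]
orientation: [-89.9, 33.7, -7.9]
contact_force: [1.0, -0.3, -6.4]
grip_width: 0.6
t 27.4167 grasp [ 0.5454 -0.1128  0.2737] yaw -7.93 tilt -33.71 width 55.8
F [ 0.9526 -0.2888 -6.4381] M [-0.0348 -0.9983 -0.0158] M.Yfoot -0.993 j [-13.  12.  78.  -3. 124. -96.]
xyz [ 0.011  -0.0111 -0.0016] dr [-0.0007  0.0009 -0.5883]
```

```bash
python3 -m creep '[{"xyz":[0.011,-0.011,-0.002],"dr":[0,0,-0.12],"claw":-0.3},{"xyz":[0.011,-0.011,-0.002],"dr":[0,0,-0.24],"claw":-0.3},{"xyz":[0.011,-0.011,-0.002],"dr":[0,0,-0.36],"claw":-0.3},{"xyz":[0.011,-0.011,-0.002],"dr":[0,0,-0.48],"claw":-0.3},{"xyz":[0.011,-0.011,-0.002],"dr":[0,0,-0.588],"claw":-0.3},{"xyz":[0.011,-0.011,-0.002],"dr":[0,0,-0.588],"claw":-0.3},{"xyz":[0.011,-0.011,-0.002],"dr":[0,0,-0.588],"claw":-0.3},{"xyz":[0.011,-0.011,-0.002],"dr":[0,0,-0.588],"claw":-0.3},{"xyz":[0.011,-0.011,-0.002],"dr":[0,0,-0.588],"claw":-0.3},{"xyz":[0.011,-0.011,-0.002],"dr":[0,0,-0.588],"claw":-0.3}]' 60; python3 go.py .39 -.182 .12 -7.5 0
```

```text
time_s: 28.25
tool_pos: [0.5503, -0.1155, 0.26]
orientation: [-89.9, 0.2, -8.0]
contact_force: [-0.3, 0.8, -6.1]
grip_width: 0.595
t 28.25 grasp [ 0.5504 -0.1155  0.279 ] yaw -7.96 tilt -0.2 width 55.4
F [-0.3038  0.7831 -6.0522] M [ 0.0185 -0.261   0.0017] M.Yfoot -0.256 j [-14.  -8.  93.   0.  95. -97.]
xyz [-0.149   0.1595 -0.0882] dr [-0.001  -0.008  -0.0035]
```

M·Y is −0.26 at level and −0.99 tipped, like foot A, so foot C is sound and goes to the inner slot on the boards.

```bash
python3 -m creep '[{"xyz":[-0.02,0,-0.01],"dr":[0,0,0],"claw":-0.3},{"xyz":[-0.045,0.01,-0.025],"dr":[0,0,0],"claw":-0.3},{"xyz":[-0.07,0.03,-0.04],"dr":[0,-0.008,-0.0035],"claw":-0.3},{"xyz":[-0.095,0.05,-0.055],"dr":[0,-0.008,-0.0035],"claw":-0.3},{"xyz":[-0.12,0.075,-0.07],"dr":[0,-0.008,-0.0035],"claw":-0.3},{"xyz":[-0.14,0.1,-0.08],"dr":[0,-0.008,-0.0035],"claw":-0.3},{"xyz":[-0.149,0.125,-0.088],"dr":[0,-0.008,-0.0035],"claw":-0.3},{"xyz":[-0.149,0.15,-0.088],"dr":[0,-0.008,-0.0035],"claw":-0.3},{"xyz":[-0.149,0.16,-0.088],"dr":[0,-0.008,-0.0035],"claw":-0.3},{"xyz":[-0.149,0.16,-0.088],"dr":[0,-0.008,-0.0035],"claw":-0.3}]' 60; python3 go.py .39 -.182 .058 -7.5 0
```

```text
time_s: 29.08
tool_pos: [0.3892, -0.1813, 0.0982]
orientation: [-89.8, 0.3, -7.5]
contact_force: [0.8, 0.6, -5.8]
grip_width: 0.597
t 29.0833 grasp [ 0.3893 -0.1814  0.1172] yaw -7.51 tilt -0.26 width 55.5
F [ 0.7641  0.6257 -5.7893] M [ 0.0887 -0.1647 -0.0035] M.Yfoot -0.152 j [ -28.  -22.  120.    0.   83. -111.]
xyz [ 0.0011  0.0592 -0.0008] dr [-0.0028 -0.0002 -0.0045]
```

```bash
python3 -m creep '[{"xyz":[0.001,0.01,-0.001],"dr":[-0.003,0,-0.0045],"claw":-0.3},{"xyz":[0.001,0.025,-0.001],"dr":[-0.003,0,-0.0045],"claw":-0.3},{"xyz":[0.001,0.038,-0.001],"dr":[-0.003,0,-0.0045],"claw":-0.3},{"xyz":[0.001,0.048,-0.001],"dr":[-0.003,0,-0.0045],"claw":-0.3},{"xyz":[0.001,0.055,-0.001],"dr":[-0.003,0,-0.0045],"claw":-0.3},{"xyz":[0.001,0.059,-0.001],"dr":[-0.003,0,-0.0045],"claw":-0.3},{"xyz":[0.001,0.062,-0.001],"dr":[-0.003,0,-0.0045],"claw":-0.3},{"xyz":[0.001,0.064,-0.001],"dr":[-0.003,0,-0.0045],"claw":-0.3},{"xyz":[0.001,0.0655,-0.001],"dr":[-0.003,0,-0.0045],"claw":-0.3},{"xyz":[0.001,0.0655,-0.001],"dr":[-0.003,0,-0.0045],"claw":-0.3}]' 60; python3 go.py
python3 -m creep '[{"xyz":[0,0.0005,0],"dr":[0,0,0],"claw":-0.3},{"xyz":[0,0.001,0],"dr":[0,0,0],"claw":-0.3},{"xyz":[0,0.0015,0],"dr":[0,0,0],"claw":-0.3},{"xyz":[0,0.002,0],"dr":[0,0,0],"claw":-0.3},{"xyz":[0,0.0025,0],"dr":[0,0,0],"claw":-0.3},{"xyz":[0,0.003,0],"dr":[0,0,0],"claw":-0.3},{"xyz":[0,0.003,0],"dr":[0,0,0],"claw":-0.3},{"xyz":[0,0.003,0],"dr":[0,0,0],"claw":-0.3},{"xyz":[0,0.003,0],"dr":[0,0,0],"claw":-0.3},{"xyz":[0,0.003,0],"dr":[0,0,0],"claw":-0.3}]' 60; python3 go.py
```

```text
time_s: 29.92
tool_pos: [0.39, -0.1823, 0.0328]
orientation: [-90.0, -0.0, -7.5]
contact_force: [-0.2, 0.0, -5.8]
grip_width: 0.598
t 29.9167 grasp [ 0.39   -0.1823  0.0518] yaw -7.51 tilt 0.02 width 55.6
F [-0.201   0.0182 -5.7793] M [ 0.0703 -0.1951  0.0314] M.Yfoot -0.184 j [ -28.  -19.  124.   -0.   75. -111.]
time_s: 30.75
tool_pos: [0.39, -0.1823, 0.0299]
orientation: [-90.0, -0.0, -7.5]
contact_force: [0.2, -0.1, -5.0]
grip_width: 0.595
t 30.75 grasp [ 0.39   -0.1823  0.0489] yaw -7.51 tilt 0.02 width 55.4
F [ 0.2177 -0.0894 -4.979 ] M [ 0.0971 -0.0739 -0.0225] M.Yfoot -0.061 j [ -28.  -19.  124.   -0.   75. -111.]
```

```bash
python3 -m creep '[{"xyz":[0,0.0003,0],"dr":[0,0,0],"claw":-0.3},{"xyz":[0,0.0006,0],"dr":[0,0,0],"claw":-0.3},{"xyz":[0,0.0009,0],"dr":[0,0,0],"claw":-0.3},{"xyz":[0,0.0012,0],"dr":[0,0,0],"claw":-0.3},{"xyz":[0,0.0015,0],"dr":[0,0,0],"claw":-0.3},{"xyz":[0,0.0018,0],"dr":[0,0,0],"claw":-0.3},{"xyz":[0,0.002,0],"dr":[0,0,0],"claw":-0.3},{"xyz":[0,0.002,0],"dr":[0,0,0],"claw":-0.3},{"xyz":[0,0.002,0],"dr":[0,0,0],"claw":-0.3},{"xyz":[0,0.002,0],"dr":[0,0,0],"claw":-0.3}]' 60; python3 go.py
```

```text
time_s: 31.58
tool_pos: [0.3905, -0.1824, 0.0291]
orientation: [-90.0, -0.1, -7.5]
contact_force: [-2.0, 4.1, 12.4]
grip_width: 0.596
t 31.5833 grasp [ 0.3904 -0.1823  0.0481] yaw -7.51 tilt 0.07 width 55.4
F [-2.0073  4.0982 12.4031] M [ 1.065   1.3296 -0.1151] M.Yfoot 1.457 j [ -28.  -19.  124.    0.   75. -111.]
```

Contact made. Release and retreat, with the opening limited near foot A.

```bash
python3 -m creep '[{"xyz":[0,-0.0007,0],"dr":[0,0,0],"claw":0.3},{"xyz":[0,-0.0007,0],"dr":[0,0,0],"claw":0.5},{"xyz":[0,-0.0007,0],"dr":[0,0,0],"claw":0.5},{"xyz":[0,-0.0007,0],"dr":[0,0,0],"claw":0.5},{"xyz":[0,-0.01,0],"dr":[0,0,0],"claw":0.5},{"xyz":[0,-0.03,0],"dr":[0,0,0],"claw":0.5},{"xyz":[0,-0.06,0],"dr":[0,0,0],"claw":0.5},{"xyz":[0,-0.1,0],"dr":[0,0,0],"claw":0.5},{"xyz":[0,-0.14,0],"dr":[0,0,0],"claw":0.5},{"xyz":[0,-0.18,0],"dr":[0,0,0],"claw":0.5}]' 60
python3 -m creep '[{"xyz":[0.02,0,0.03],"dr":[0,0,0],"claw":0.5},{"xyz":[0.05,0,0.06],"dr":[0,0,0],"claw":0.5},{"xyz":[0.08,0,0.08],"dr":[0,0,0],"claw":0.5},{"xyz":[0.11,0,0.1],"dr":[0,0,0],"claw":0.5},{"xyz":[0.14,0,0.12],"dr":[0,0,0],"claw":0.5},{"xyz":[0.17,0,0.14],"dr":[0,0,0],"claw":0.5},{"xyz":[0.2,0,0.16],"dr":[0,0,0],"claw":0.5},{"xyz":[0.23,0,0.18],"dr":[0,0,0],"claw":0.5},{"xyz":[0.25,0,0.18],"dr":[0,0,0],"claw":0.5},{"xyz":[0.25,0,0.18],"dr":[0,0,0],"claw":0.5}]' 60
python3 - <<'E'
from h import *
s=viewer.read_camera("side")["image"]; c=viewer.read_camera("scene")["image"]
o=np.zeros((600,800,3),np.uint8); o[:400,:400]=cv2.resize(s[130:390,180:540],(400,400)) ; o[:400,400:]=cv2.resize(c[80:380,100:460],(400,400)); cv2.imwrite("pics/c9.png",o[:400])
E
```

```text
time_s: 32.42
tool_pos: [0.3897, -0.182, 0.2116]
orientation: [-90.0, -0.1, -7.5]
contact_force: [0.6, -0.1, -1.2]
grip_width: 0.751
time_s: 33.25
tool_pos: [0.6636, -0.0354, 0.2112]
orientation: [-90.0, -0.0, -7.4]
contact_force: [-0.5, -0.6, 0.9]
grip_width: 0.751
```

View pics/c9.png

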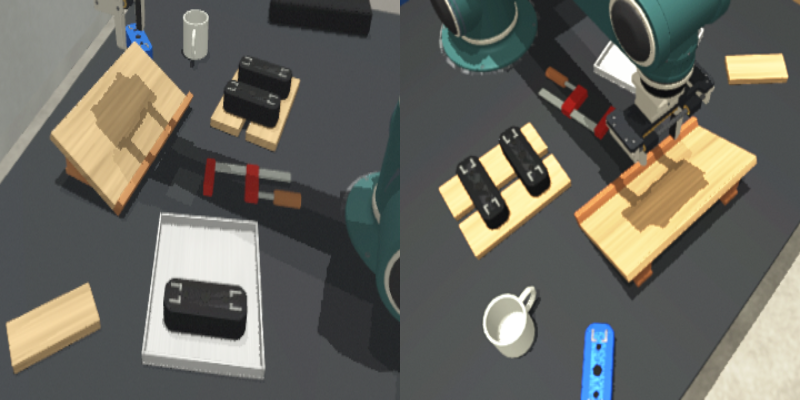

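Two feet lie across the boards and one lies in the tray, all flat with their marks up. The clamp, mug and offcut are where they were, and the gripper is clear. Handing in.

```bash
python3 -c "
from plant import order; print(order.finish_job())"
```

```text
the job is handed in; nothing more can be done
None
```

I took each foot off the stand, tipped it to about −34°, held it about 0.8 s, levelled it and laid it down. I handed the job in at about 33 s of the 72 s allowed; no verdict is reported.

| Foot on the stand | Moment tipped (N·m) | Moment level (N·m) | Verdict | Laid on |
|---|---|---|---|---|
| Left (+y) | −1.00 | −0.15 | sound | boards |
| Middle | −0.74 | +0.08 (later −0.03 to +0.05) | rattler | tray |
| Right (−y) | −0.99 | −0.26 (later −0.15 to −0.18) | sound | boards |

- **Final pictures:** they show two feet flat across both boards and one flat on the tray floor, marked tops up. The gripper was clear, and the clamp, mug and offcut looked unmoved. I checked this by eye and did not measure it.
- **Contact:** the wrist force was at most about 18 N in any reading after touchdown.
- **What disagreed:** the middle foot's level moment was weaker than the roughly +0.13 I expected. With the gripper empty the reading was off by −0.05 to −0.1, which explains most of that. The gap to the sound feet was still clear.

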